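Reset and load a ratchet sample carousel

ROBOT

A 6-joint arm with a two-finger parallel gripper is mounted at the origin on a cart in front of the work surface, level with it; the furniture and walls round the work are solid. World frame = base frame: x ahead of the robot, y to its left, z up, the work surface at z = 0. Lengths are in m, angles in rad, forces in N, time in s.
With the tool pointing down it reaches from about 0.4 to 0.925 m from the base axis. Payload 12.5 kg.
Tool frame: the origin (TCP) lies midway between the tips of the shut fingers; the grasp point (between the pads) lies env.hold_point_z behind it (env.hold_point_z is the distance from the TCP to the grasp point, in m); z points along the fingers, y is the line along which they close (so a half turn about z gives the same grasp; the last joint's range is limited). The gripper opens to 95 mm and grips with 3 to 60 N. Pads are 20 mm wide; open, the fingers measure 119 mm over their backs; the gripper's body (75 mm by 180 mm) begins 59 mm behind the grasp point.
Start: joints at [-1.262, 0.491, 1.559, -0, 1.092, -0.106], TCP at [0.252, -0.572, 0.176] pointing down, gripper open.
Joint ranges: [-3.1, 3.1], [-0.84, 2.19], [0.05, 2.79], [-1.13, 4.28], [0.06, 2.93], [-2.69, 2.69]. Speed limits (rad/s): [2.22, 2.22, 2.79, 3.14, 3.14, 3.14].

INTERFACE

Orientations are given as a 3x3 rotation matrix whose columns are the frame's x, y, z axes.
In Python, from station import env gives the robot as it stands.
- The arm moves only by the shell command python3 inch.py FILE [OPENING] [FORCE], which reads ROWS from the file FILE. ROWS is a JSON list of rows, 1 to 10 of them, each an object with the fields d (a list: dx, dy, dz in m), rot (a list: a rotation vector rx, ry, rz in rad); a field left out counts as zero; each row is the pose to reach, as a shift and turn from the pose commanded when the command began, along the tool's axes at that moment; what a row does not reach only later rows make up. A row lasts 1/8 s, in which the tool goes at most 0.0625 m and 0.188 rad, less where a joint would pass 70% of its speed; a pose out of reach is approached as far as the arm can. OPENING is the finger opening in m, set as the command begins (- or left out keeps the last). The fingers move at their own pace and stop on an object; FORCE is the grip in N (left out, the last holds). Time passes only in rows, so rows that do not move let the fingers close. It prints the time, the measured TCP pose, the force, the opening and the grip force at its end. Input that does not fit is refused with a message, and nothing moves.
- env.get_state(): the state, without advancing time (a new reading comes with each control period).
- env.capture(name): name is "scene" or "top"; returns the picture (400x640x3 uint8, red, green, blue); there is no depth.
- env.camera_model(name): a dict with "fov_y" (degrees; the focal length in pixels is half the picture's height over the tangent of half this angle, whatever the lens; pixels are square), "cx", "cy" (the principal point, pixels), "rvec" (rotation vector, rad) and "tvec" (3), from world to camera coordinates, as OpenCV has them. Camera axes: x right, y down, z forward; pixel columns grow to the right and rows downward; lengths in m; the calibration is good to about 2 mm. A picture is of the moment at which its call begins. camera_model takes no time and is no camera call.
- env.hand_in(): hands the job in; it is judged then, once.
The state is a dict: "clock": time; "joints": joint angles; "joint_velocities": joint speeds; "joint_torque": joint torques, N m; "tool_pos": TCP position; "orientation": TCP orientation; "wrist_force": force on the tool from outside, world axes, zero at the start; "torque": the same for the moment, N m; "width": finger opening in m; "gripper_force": force on a finger pad.
Only numpy, scipy, OpenCV 4.12 (cv2) and the standard library are available. Lean on these libraries where they do the work, as an engineer would, in place of code of your own. Each camera call takes 0.05 s, during which the arm holds its last target. There are 200 camera calls.

TASK

Get the sample carousel ready for the next run: lift its pawl clear of the ratchet teeth and keep it up while the spring carries the turntable all the way back to its start stop, then let the pawl down fully into the teeth again. Turn the run counter's reset knob back, anticlockwise, to its zero stop, and stand every sample cup from the tray the right way up in the middle of a carousel compartment of its own. Leave the timer, the stain bottle and the clear cup beside the work where they are.

Things in the scene. Friction and masses are not known exactly. Their poses are not given: they have to be found in the camera images.
- carousel: sample carousel, fixed: white round base 244 mm across; a tongue 50 mm wide on its -x side bears the pawl bracket (top at 70 mm, 173 to 203 mm from the axis). Origin on the turntable's axis at desk height, z up. Dark stop post, 46 mm high, on its +y side, 128 mm from the axis. Crown of 20 steel saw teeth on the turntable, 38 to 47 mm above the desk, 90 to 114 mm from the axis
- table (a joint): turntable angle, rad, about the vertical axis of carousel: 0 = home, its dark rim lug against the stop post; grows clockwise seen from above (advance), up to 5.6. A built-in spring always drives it towards 0 (at most 0.16 N m, damped: a return takes 4 to 9 s). The pawl blocks the return, not the advance. Aluminium disc, 232 mm across, top 38 mm above the desk
- bay_1 (a point): centre of carousel compartment 1 of six alike, on its floor, 38 mm above the desk and 52 mm from the axis; turns with the table. Round the compartments an outer wall 78 mm from the axis, between them radial dividers 3 mm thick, all 8 mm high; hub 24 mm across and 9 mm high
- bay_2 (a point): centre of carousel compartment 2 of six alike, on its floor, 38 mm above the desk and 52 mm from the axis; turns with the table. Round the compartments an outer wall 78 mm from the axis, between them radial dividers 3 mm thick, all 8 mm high; hub 24 mm across and 9 mm high
- bay_3 (a point): centre of carousel compartment 3 of six alike, on its floor, 38 mm above the desk and 52 mm from the axis; turns with the table. Round the compartments an outer wall 78 mm from the axis, between them radial dividers 3 mm thick, all 8 mm high; hub 24 mm across and 9 mm high
- bay_4 (a point): centre of carousel compartment 4 of six alike, on its floor, 38 mm above the desk and 52 mm from the axis; turns with the table. Round the compartments an outer wall 78 mm from the axis, between them radial dividers 3 mm thick, all 8 mm high; hub 24 mm across and 9 mm high
- bay_5 (a point): centre of carousel compartment 5 of six alike, on its floor, 38 mm above the desk and 52 mm from the axis; turns with the table. Round the compartments an outer wall 78 mm from the axis, between them radial dividers 3 mm thick, all 8 mm high; hub 24 mm across and 9 mm high
- bay_6 (a point): centre of carousel compartment 6 of six alike, on its floor, 38 mm above the desk and 52 mm from the axis; turns with the table. Round the compartments an outer wall 78 mm from the axis, between them radial dividers 3 mm thick, all 8 mm high; hub 24 mm across and 9 mm high
- pawl (a joint): angle of the pawl, rad: 0 = dropped, blade fully down between two teeth; grows as it is lifted, up to 0.6. Above 0.15 the blade is clear of the teeth. It falls back by its own weight (85 g) when let go; no latch holds it up
- pawl_tab (a point): point in the pawl's upright black grip tab, 9 mm below its top; frame of the pawl: x from its pivot along the arm to the wheel, y along the level pivot axis, z up. 88 mm above the desk when down. Tab 10 mm thick along y, 18 mm along x, 31 mm free height above the arm (14 mm wide, top at 66 mm). The pivot is 60 mm along -x and 30 mm along -z from this point
- counter: run counter, fixed to the desk: grey box 84 x 84 x 34 mm with an aluminium dial and the reset knob on top. Origin at the centre of its underside, z up. The zero stop is a small steel pin 10 mm high, 33 mm from the centre on its +x side
- knob (a joint): angle of the reset knob, rad: 0 = at its zero stop, white pointer towards the counter's +x beside the pin; grows clockwise seen from above, up to 4.7. It stays where it is left (friction about 0.03 N m, no spring) and is brought to zero by turning anticlockwise
- knob_grip (a point): on the knob's vertical axis, 66 mm above the desk, at the height to grip. Frame of the knob: x along the grip bar towards the pointer, y across the bar, z up. Black bar 44 mm long, 12 mm thick, 42 to 80 mm above the desk, on a disc 48 mm across
- tray: white delivery tray, fixed, 210 x 160 mm, on four feet: inner floor 10 mm and rim 18 mm above the desk, walls 4 mm; origin at its centre at desk height
- cup_1: closed sample cup, a plain round can with a grey body and a dark screw ring round its upper part, 34 mm across, 30 mm high; about 50 g; origin at the centre of its underside, z up. Starts upright in the tray. May be absent
- cup_2: closed sample cup, a plain round can with a grey body and a dark screw ring round its upper part, 34 mm across, 30 mm high; about 50 g; origin at the centre of its underside, z up. Starts upright in the tray. May be absent
- cup_3: closed sample cup, a plain round can with a grey body and a dark screw ring round its upper part, 34 mm across, 30 mm high; about 50 g; origin at the centre of its underside, z up. Starts upright in the tray. May be absent
- cup_4: closed sample cup, a plain round can with a grey body and a dark screw ring round its upper part, 30 mm across, 26 mm high; about 50 g; origin at the centre of its underside, z up. Starts upright in the tray. May be absent
- cup_5: closed sample cup, a plain round can with a grey body and a dark screw ring round its upper part, 30 mm across, 26 mm high; about 50 g; origin at the centre of its underside, z up. Starts upright in the tray. May be absent
- timer: grey kitchen timer, 47 x 66 x 62 mm, bystander; origin at the centre of its underside
- stain_bottle: yellowish bottle with a white cap, 54 mm across, 130 mm high, bystander; origin at the centre of its underside
- clear_cup: small clear cup, 72 mm across, 54 mm high, bystander; origin at the centre of its underside

How it is judged:
By the outcome, as a careful person would: the job done as asked, in the order asked, and still so for the second after the job is handed in, with the robot touching nothing.
Of cup_1, cup_2, cup_3, cup_4, cup_5 only 3 to 5 are there at a start; the rules pass over those that are not, and their reading is None.
At some moment in a run one of cup_1, cup_2, cup_3, cup_4, cup_5 may be knocked a few centimetres aside while the robot is not near it.
Once in a run the grip may slacken for a moment while it holds something.
It also fails if it takes over 210 s, if anything falls off the work surface, if the arm or the gripper's body presses on something with over 40 N, if the wrist force passes 120 N, or if a joint passes its speed limit or range.

## Working session

There is one attempt and no reset: what is moved stays moved. The work goes in short steps, Python scripts to look and compute and a shell command to move; the robot and the scene stay as the last step left them, time stands still between calls to the robot, and variables do not carry over. Pictures are saved under pics/ and viewed, at most 14 in all, crops included, and the job is handed in when it is done.

```bash
ls; mkdir -p pics
cat > h.py <<'E'
import numpy as np, cv2
from station import env
def cam(n):
    m=env.camera_model(n); f=200/np.tan(np.radians(m["fov_y"])/2)
    K=np.array([[f,0,m["cx"]],[0,f,m["cy"]],[0,0,1]]); R=cv2.Rodrigues(np.array(m["rvec"],float))[0]; t=np.array(m["tvec"],float).reshape(3)
    return m,K,R,t
def ray(n,u,v,z):
    m,K,R,t=cam(n); d=R.T@np.linalg.inv(K)@np.array([u,v,1.]); c=-R.T@t
    return c+d*(z-c[2])/d[2]
def proj(n,p):
    m,K,R,t=cam(n); q=K@(R@np.array(p,float)+t); return q[:2]/q[2]
def snap(n,f=None):
    im=env.capture(n)
    if f: cv2.imwrite("pics/"+f,im[:,:,::-1])
    return im
E
python3 - <<'E'
from h import *
s=env.get_state(); print({k:np.round(v,3) for k,v in s.items()}, env.hold_point_z)
for n in("scene","top"):
    snap(n,n+"0.png"); m,K,R,t=cam(n); print(n,m,-R.T@t)
E
```

```text
inch.py
pics
station.py
{'clock': np.float64(0.0), 'joints': array([-1.262,  0.492,  1.559, -0.   ,  1.092, -0.106]), 'joint_velocities': array([-0.   , -0.001, -0.002,  0.   ,  0.   ,  0.001]), 'joint_torque': array([ 4.0000e-03, -6.1263e+01, -2.5818e+01,  6.9000e-02,  4.8000e-02,
       -0.0000e+00]), 'tool_pos': array([ 0.252, -0.572,  0.176]), 'orientation': array([[ 0.915,  0.403, -0.   ],
       [ 0.403, -0.915,  0.001],
       [ 0.   , -0.001, -1.   ]]), 'wrist_force': array([ 0.058, -0.294,  0.493]), 'torque': array([ 0.02 ,  0.002, -0.042]), 'gripper_force': np.float64(0.0), 'width': np.float64(0.096)} 0.0188
scene {'fov_y': 49.88588183396432, 'cx': 320.376583163424, 'cy': 195.59293935337115, 'rvec': array([ 1.15428398, -2.12865731,  1.1806542 ]), 'tvec': array([0.3642849 , 0.28533943, 0.82326134])} [-0.24470966  0.61150647  0.67680006]
top {'fov_y': 45.53434930906605, 'cx': 325.07709112579226, 'cy': 200.71275995222013, 'rvec': array([ 2.18036583, -2.17757453,  0.04786454]), 'tvec': array([0.08238831, 0.53697404, 1.52253608])} [0.43810495 0.05183692 1.55519197]
```

View pics/top0.png

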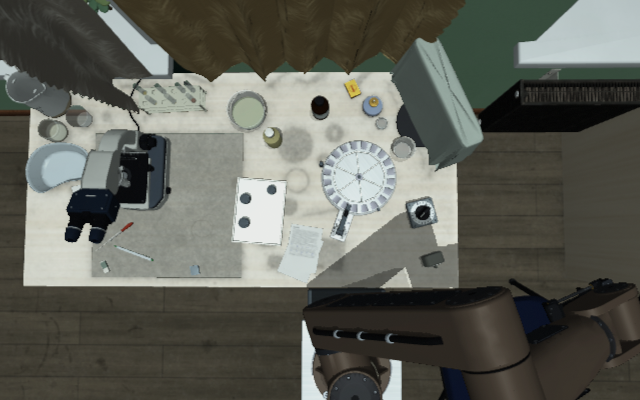

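View pics/scene0.png

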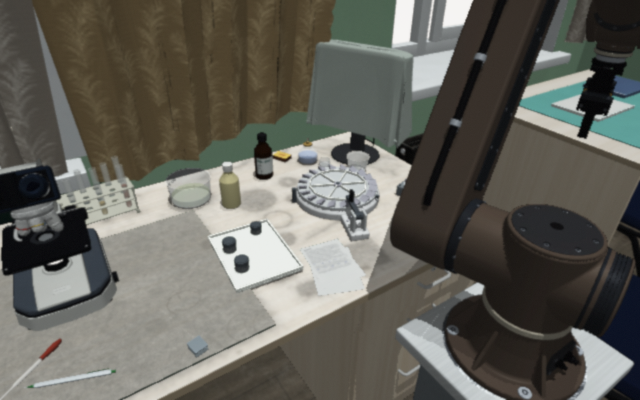

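The top view shows the carousel at (359,177), its pawl at (343,220), the counter at (422,212) and the tray at (259,211), with three cups at (250,184), (245,198) and (246,222). The timer is at (431,259), the stain bottle at (272,137) and the clear cup at (402,147). Next I'll enlarge both views.

Run:
```python
from h import *
a=cv2.imread("pics/top0.png")[125:275,225:465]; cv2.imwrite("pics/topc.png",cv2.resize(a,None,fx=3.333,fy=3.333,interpolation=cv2.INTER_CUBIC))
a=cv2.imread("pics/scene0.png")[145:295,200:420]; cv2.imwrite("pics/scenec.png",cv2.resize(a,None,fx=3.5,fy=3.5,interpolation=cv2.INTER_CUBIC))
```

```text
(no output)
```

View pics/topc.png

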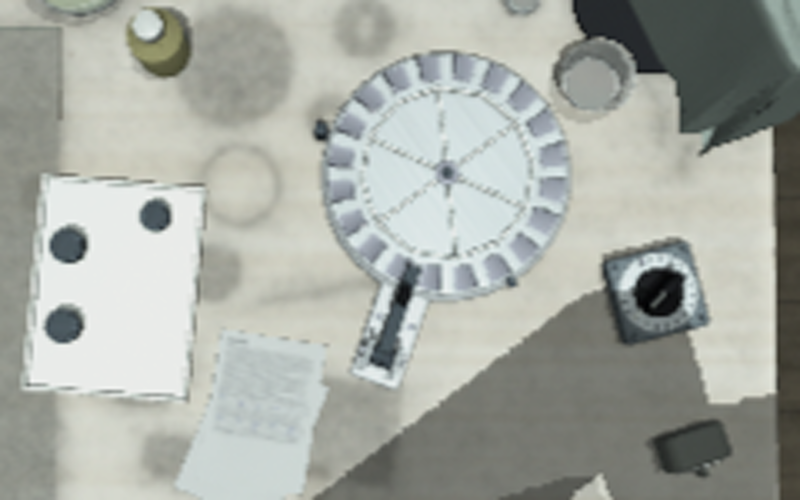

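View pics/scenec.png

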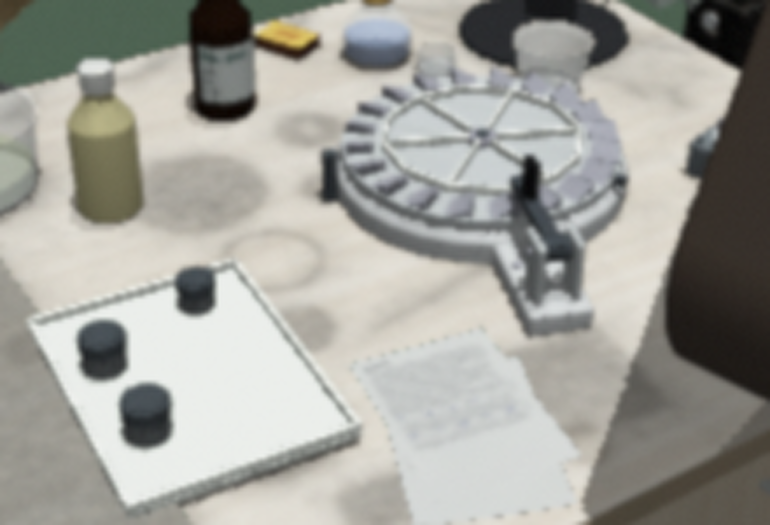

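```bash
cat >> h.py <<'E'
def full(x,y): return 225+(x+.5)/3.3333-.5, 125+(y+.5)/3.3333-.5
def blobs(mask,amin=20):
    n,l,s,c=cv2.connectedComponentsWithStats(mask.astype(np.uint8))
    return [(s[i,4],c[i],l==i) for i in range(1,n) if s[i,4]>=amin]
def cups(im):
    t=im.astype(int).sum(2)<260
    t[:,:230]=0; t[:,288]=0; t[:175]=0; t[246:]=0; t[:,288:]=0
    return [(a,c) for a,c,_ in blobs(t,25)]
E
python3 - <<'E'
from h import *
im=cv2.imread("pics/top0.png")[:,:,::-1]
print("hub",ray("top",*full(447,172),.047)); print("post",ray("top",*full(321,127),.046)); print("lug",ray("top",*full(512,282),.04))
print("tongue end",[ray("top",*full(*p),.03) for p in((350,377),(396,388))])
print("tabtop top",ray("top",*full(412,268),.097))
for a,c in cups(im): print("cup",a,c,ray("top",*c,.036))
t=im.astype(int).sum(2)<330
for a,c,m in blobs(t,60):
    if 400<c[0]<445 and 190<c[1]<270: print(a,c,cv2.minAreaRect(np.argwhere(m)[:,::-1].astype(np.float32)))
s=cv2.imread("pics/scene0.png")
fx=lambda x,y:(200+(x+.5)/3.5-.5,145+(y+.5)/3.5-.5)
print("scene tab top",ray("scene",*fx(531,157),.097),"hub",ray("scene",*fx(484,136),.047))
for p in((101,330),(145,393),(195,274)): print(ray("scene",*fx(*p),.04))
a=cv2.imread("pics/top0.png")[192:232,402:442];b=cv2.imread("pics/top0.png")[190:245,325:365]
cv2.imwrite("pics/z1.png",np.hstack([cv2.resize(a,(480,480),interpolation=cv2.INTER_CUBIC),cv2.resize(b,(320,440),interpolation=cv2.INTER_CUBIC)[:440].copy() if 0 else cv2.resize(b[:48],(320,384),interpolation=cv2.INTER_CUBIC).repeat(1,0).__class__((1,)) if 0 else cv2.copyMakeBorder(cv2.resize(b,(320,440),interpolation=cv2.INTER_CUBIC),0,40,0,0,0)]))
E
```

```text
hub [ 0.6129773  -0.02439896  0.047     ]
post [0.65645393 0.09591199 0.046     ]
lug [ 0.50839357 -0.08633407  0.04      ]
tongue end [array([0.41766971, 0.06800567, 0.03      ]), array([0.40727686, 0.02399746, 0.03      ])]
tabtop top [0.51853079 0.01047125 0.097     ]
cup 46 [271.65217391 189.23913043] [0.57248428 0.25417306 0.036     ]
cup 72 [245.05555556 198.29166667] [0.54333473 0.33941684 0.036     ]
cup 50 [243.76 222.12] [0.46697252 0.34260085 0.036     ]
248 [415.08064516 216.72177419] ((418.3789978027344, 212.8583526611328), (30.103788375854492, 25.555736541748047), 85.03025817871094)
191 [422.31413613 212.40314136] ((422.0, 212.0), (16.0, 14.0), -0.0)
346 [431.57803468 258.96820809] ((431.7500305175781, 260.25), (17.39252471923828, 24.66576385498047), 71.56504821777344)
scene tab top [0.49296571 0.01631607 0.097     ] hub [ 0.60329224 -0.02217231  0.047     ]
[0.54176294 0.34012387 0.04      ]
[0.46620616 0.34249973 0.04      ]
[0.56578276 0.25789708 0.04      ]
```

View pics/z1.png

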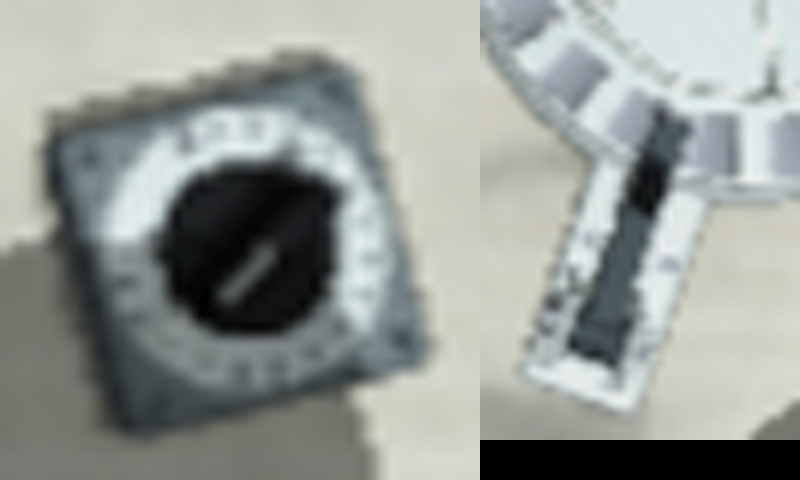

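The pawl's black tab shows at about top pixel (347,213), and the knob's white pointer runs down-left from (424.5,213) to (421,217), i.e. towards about 135° in world yaw. The axis-to-post distance measures 128 mm, as it should. Next I'll work out the tab pose.

```bash
cat >> h.py <<'E'
def togo(p,yaw=None):
    s=env.get_state(); R=np.array(s["orientation"]); d=R.T@(np.array(p)-s["tool_pos"])
    r=None
    if yaw is not None:
        c,n=np.cos(yaw),np.sin(yaw); T=np.array([[c,n,0],[n,-c,0],[0,0,-1.]]); r=cv2.Rodrigues(R.T@T)[0].ravel().round(4)
    print("d",d.round(4),"rot",r,"q",np.round(s["joints"],2))
E
python3 - <<'E'
from h import *
im=cv2.imread("pics/top0.png")[:,:,::-1].astype(int)
m=im.sum(2)<110
for a,c,_ in blobs(m[200:225,335:360],3): print("tab",a,c+[335,200],ray("top",*(c+[335,200]),.095))
w=cv2.imread("pics/scene0.png")[:,:,::-1].astype(int).sum(2)<110
for a,c,mm in blobs(w[180:225,335:370],3): print("tab scene",a,c+[335,180],np.argwhere(mm).min(0)+[180,335],np.argwhere(mm).max(0)+[180,335],ray("scene",*(c+[335,180]),.085))
h=np.array([.613,-.0244]);x=np.array([np.cos(-.344),np.sin(-.344)]); print("pred tab",h-.128*x)
for y in(-.344,np.pi-.344): togo([*(h-.128*x),.17],y)
E
```

```text
tab 18 [345.5 213. ] [0.49424718 0.01886487 0.095     ]
tab scene 40 [350.475 196.925] [191 348] [201 352] [0.48040968 0.02780159 0.085     ]
pred tab [0.49249911 0.0187687 ]
d [ 0.4583 -0.4434  0.0061] rot [-1.000e-03  3.000e-04  7.588e-01] q [-1.26  0.49  1.56 -0.    1.09 -0.11]
d [ 0.4583 -0.4434  0.0061] rot [-4.0000e-04 -1.2000e-03 -2.3828e+00] q [-1.26  0.49  1.56 -0.    1.09 -0.11]
```

```bash
echo '[{"d": [0.05,-0.05,-0.03],"rot": [0,0,0.1]},{"d": [0.1,-0.09,-0.03],"rot": [0,0,0.2]},{"d": [0.14,-0.135,-0.03],"rot": [0,0,0.3]},{"d": [0.185,-0.18,-0.03],"rot": [0,0,0.4]},{"d": [0.23,-0.22,-0.03],"rot": [0,0,0.5]},{"d": [0.275,-0.265,-0.03],"rot": [0,0,0.6]},{"d": [0.32,-0.31,-0.03],"rot": [0,0,0.7]},{"d": [0.37,-0.355,-0.03],"rot": [0,0,0.759]},{"d": [0.415,-0.4,-0.03],"rot": [0,0,0.759]},{"d": [0.4583,-0.4434,-0.02],"rot": [0,0,0.759]}]' > next.json && python3 inch.py next.json 0.05
echo '[{},{}]' > next.json && python3 inch.py next.json
python3 - <<'E'
from h import *
togo([.4935,.0188,.0695],-.344)
snap("top","top1.png");snap("scene","scene1.png")
a=cv2.imread("pics/scene1.png")[120:280,290:510];cv2.imwrite("pics/s1.png",cv2.resize(a,None,fx=3.5,fy=3.5,interpolation=cv2.INTER_CUBIC))
E
```

```text
clock: 1.35
tool_pos: [0.4866, 0.0032, 0.1987]
orientation: [[0.941, -0.337, 0.001], [-0.337, -0.941, -0.0], [0.001, -0.0, -1.0]]
wrist_force: [0.6, -1.6, -0.3]
width: 0.0502
gripper_force: 0.0
clock: 1.6
tool_pos: [0.4856, 0.0011, 0.1982]
orientation: [[0.942, -0.337, -0.001], [-0.337, -0.942, -0.0], [-0.001, 0.0, -1.0]]
wrist_force: [0.0, -0.6, -0.2]
width: 0.05
gripper_force: 0.0
d [ 0.0016 -0.0194  0.1287] rot [0.0004 0.0006 0.0008] q [-0.13  0.27  1.86 -0.    1.01  1.78]
```

View pics/s1.png

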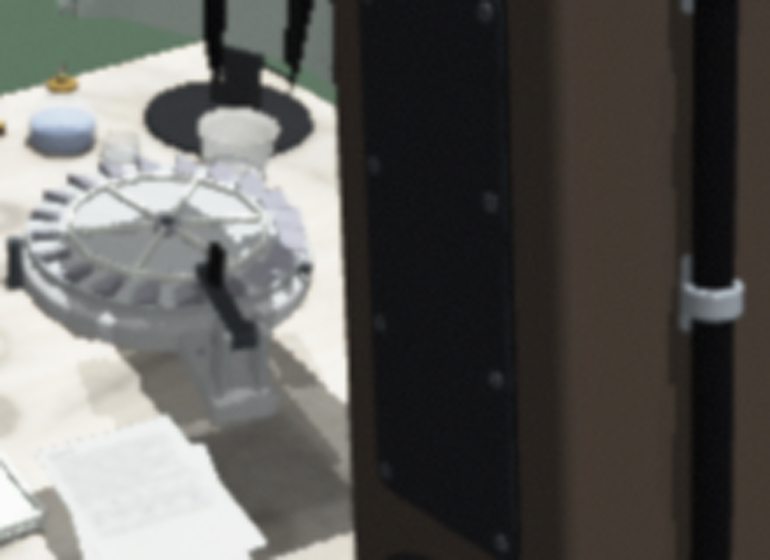

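The scene crop shows the pawl tab clear at (215,255) with the open fingers above it. Now I go down and grip.

```bash
echo '[{"d": [0.0016,-0.0194,0.03]},{"d": [0.0016,-0.0194,0.07]},{"d": [0.0016,-0.0194,0.1]},{"d": [0.0016,-0.0194,0.12]},{"d": [0.0016,-0.0194,0.1287]},{"d": [0.0016,-0.0194,0.1287]},{"d": [0.0016,-0.0194,0.1287]}]' > next.json && python3 inch.py next.json 0.05
python3 - <<'E'
from h import *
togo([.4935,.0188,.0695],-.344)
E
echo '[{},{},{},{},{}]' > next.json && python3 inch.py next.json 0.0 25
```

```text
clock: 2.58
tool_pos: [0.4944, 0.0185, 0.0705]
orientation: [[0.941, -0.338, 0.001], [-0.338, -0.941, -0.0], [0.001, -0.0, -1.0]]
wrist_force: [0.4, -0.3, 0.0]
width: 0.0496
gripper_force: 0.0
d [-0.0009 -0.      0.001 ] rot [-0.0002 -0.0013 -0.0007] q [-0.1   0.46  1.99 -0.    0.7   1.82]
clock: 3.2
tool_pos: [0.4939, 0.0189, 0.0697]
orientation: [[0.941, -0.337, -0.0], [-0.337, -0.941, -0.0], [-0.0, 0.0, -1.0]]
wrist_force: [-0.4, 0.7, 0.1]
width: 0.0054
gripper_force: 0.0
```

Run:
```python
from h import *
a=snap("scene","scene2.png");b=snap("top","top2.png")
a=cv2.resize(a[150:250,310:400],None,fx=4.4,fy=4.4,interpolation=cv2.INTER_CUBIC);b=cv2.resize(b[175:245,310:390],None,fx=4.9,fy=4.9,interpolation=cv2.INTER_CUBIC)
a=a[:340];b=b[:340];cv2.imwrite("pics/s2.png",np.hstack([a,b])[:,:,::-1])
s=env.get_state();print(s["width"],s["gripper_force"])
print((proj("scene",s["tool_pos"])-[310,150])*4.4)
print((proj("scene",[.4935,.0188,.097])-[310,150])*4.4)
```

```text
0.001535233483605085 0.0
[175.10031198 213.42296357]
[178.02842777 174.57863632]
```

View pics/s2.png

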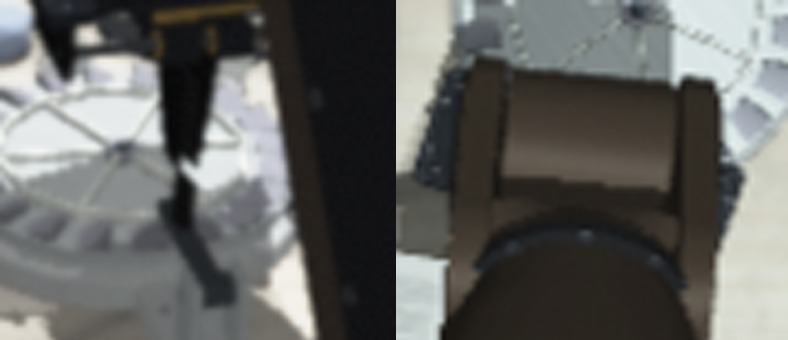

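The crop shows the shut fingers at (185,165) passing behind the tab, whose top is at (180,176). They missed it on the far side. I'll check the calibration against the known TCP pose.

Run:
```python
from h import *
print("pred tcp in scene1",proj("scene",[.4856,.0011,.1982]), "seen ~ (361.8,142)")
im=cv2.imread("pics/scene1.png").astype(int).sum(2)
for r in range(124,148,2): 
    c=np.where(im[r,340:385]<120)[0]+340; print(r,c.tolist())
t=cv2.imread("pics/top0.png")[:,:,::-1]
g=cv2.cvtColor(t,cv2.COLOR_RGB2GRAY)
print(g[206:222,338:354])
# desk corners etc
for p in((.4935,.0188,.097),(.613,-.0244,.047)): print(proj("top",p),proj("scene",p))
```

```text
pred tcp in scene1 [360.33181899 154.00961199] seen ~ (361.8,142)
124 [349, 350, 351, 352, 353, 373, 374, 375, 376, 377]
126 [349, 350, 351, 352, 353, 373, 374, 375, 376, 377]
128 [349, 350, 351, 352, 353, 372, 373, 374, 375, 376]
130 [349, 350, 351, 352, 372, 373, 374, 375, 376]
132 [350, 351, 352, 372, 373, 374, 375]
134 [350, 351, 352, 353, 354, 355, 372, 373, 374, 375]
136 [350, 351, 352, 353, 354, 355, 356, 357, 358, 359, 360, 361, 362, 372, 373, 374, 375]
138 [350, 351, 352, 353, 354, 355, 356, 357, 358, 359, 360, 361, 362, 363, 364, 373, 374]
140 [352, 354, 355, 356, 357, 358, 359, 360, 361, 362, 374]
142 [355, 356, 357, 358, 359, 360, 361, 362]
144 [350, 351, 352, 353, 354, 355, 356, 357, 358, 359, 360, 361, 362, 363]
146 [350, 351, 352, 353, 354, 355, 356, 357, 358, 359, 360, 361, 362, 363, 364]
[[191 214 207 179 170 162 155 135  96  82  85  87  84 133 178 167]
 [174 179 193 199 170 161 153 117  71  87  84  85 122 167 174 165]
 [163 177 168 178 203 185 126  84  73  85  84  96 152 186 172 163]
 [131 159 177 178 181 174 140  60  52  68  86  89 140 182 171 162]
 [137 158 204 19
[... 200 characters left out ...]
18 169  77  33  20  28  24 100 168 179 176 179 178]
 [192 225 226 215 162  71  20  23  28  39 151 218 220 210 189 179]
 [207 227 226 195 106  63  27  23  22  99 192 227 228 227 216 177]
 [221 226 226 188  81  68  64  36  39 154 223 227 228 229 212 182]
 [226 226 226 187  86  80  82  76  83 171 228 228 229 226 202 183]
 [220 217 226 186  83  84  83  85 130 200 228 229 230 221 199 195]
 [185 194 175 113  74  84  84  86 163 225 229 229 229 204 175 200]
 [182 182 157  79  83  84  85  90 173 228 229 229 224 197 182 201]
 [221 187 105  81  86  84  85 130 201 228 229 230 218 196 199 202]]
[345.53617262 213.21906716] [350.46100631 189.6769628 ]
[358.75165229 176.24341365] [336.59978024 181.82454436]
```

Run:
```python
from h import *
p=np.array([.252,-.572,.176])
print("start pred scene",proj("scene",p),"top",proj("top",p))
im=cv2.imread("pics/scene0.png").astype(int).sum(2)
for r in range(118,140,3): print(r,(np.where(im[r,565:625]<150)[0]+565).tolist())
for q in([.494,.019,.0697],[.494,.019,.1],[.52,-.002,.0697]): print(proj("scene",q))
im=cv2.imread("pics/scene2.png").astype(int).sum(2)
print(im[178:206,344:360])
```

```text
start pred scene [578.05865528 144.00408451] top [554.69570244 297.52666777]
118 [583, 584, 585, 586, 587, 588, 589, 590, 591, 592, 593]
121 [582, 583, 584, 585, 586, 587, 588, 589, 590, 591]
124 [582, 583, 584, 585, 586, 587, 588, 589, 590]
127 [580, 581, 582, 583, 584, 585, 586, 587, 588, 589]
130 [580, 581, 582, 583, 584, 585, 586, 587, 588]
133 [579, 580, 581, 582, 583, 584, 585, 586]
136 [579, 580, 581, 582, 583, 584, 585]
139 []
[349.73441054 198.51849424]
[350.34320557 188.61928794]
[350.19086019 191.79093415]
[[691 647 424 158  34  32  25  36  43  45  40  70 216 463 624 611]
 [696 655 446 173  40  26  35  42  40  43  46  95 302 559 675 679]
 [698 674 520 237  48  28  30  40  43  44  45 117 382 644 702 707]
 [692 680 581 285  63  26  31  43  46  43  47 129 400 659 708 719]
 [631 619 522 269  63  27  33  38  47  44  44 118 314 522 590 614]
 [488 480 406 218  68  28  34  36  49  46  59 157 351 511 563 563]
 [415 418 371 237  97  33  54  72  59  51 109 285 505 638 671 668]
 [422 417 398 322 162  61 102 176 150  96 189 425 628 689 695 695]
 [441 431 416 372 248 132 178 320 349 226
[... 599 characters left out ...]
 124 277 417 457 429 410 387]
 [402 326 192 131 110  65  38  40  52 130 271 388 416 399 383 382]
 [416 331 183 117 101  63  42  32  53 139 278 364 390 389 399 397]
 [440 363 206 118  98  57  38  38  53 131 254 329 352 380 389 367]
 [392 334 226 137 100  59  44  39  49 114 221 293 304 325 347 349]
 [323 283 229 160 110  72  51  39  47 104 195 252 265 279 297 328]
 [270 247 228 175 129 102  74  57  58 102 182 235 251 253 265 294]
 [249 244 232 205 167 122  96  87  87 111 161 224 249 249 253 274]
 [250 246 244 230 197 144 111 108 109 111 142 190 233 247 246 258]
 [243 247 244 241 222 177 128 114 113 111 119 148 201 249 259 276]
 [247 242 238 239 252 233 158 118 113 112 115 130 182 271 306 313]]
```

Run:
```python
from h import *
x=np.array([.941,-.337,0]);y=np.array([-.337,-.941,0])
p=np.array([.494,.019,.0])
for z in(.15,.2,.25):
  print(z,[proj("top",p+[0,0,z]+a*.0375*x+b*.09*y).round(1).tolist() for a,b in((1,1),(-1,1),(-1,-1),(1,-1))])
a=cv2.imread("pics/top2.png")[165:265,290:410];cv2.imwrite("pics/t2.png",cv2.resize(a,None,fx=6,fy=6,interpolation=cv2.INTER_CUBIC))
```

```text
0.15 [[378.9, 210.7], [370.5, 234.7], [312.9, 214.0], [321.5, 190.2]]
0.2 [[380.6, 210.0], [371.8, 234.9], [312.1, 213.4], [321.0, 188.7]]
0.25 [[382.3, 209.1], [373.2, 235.0], [311.2, 212.7], [320.5, 187.1]]
```

View pics/t2.png

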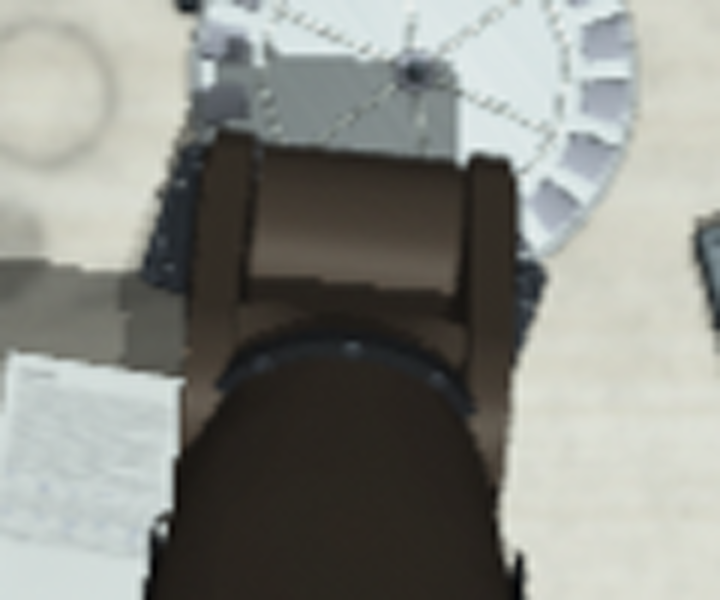

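The crop shows the gripper body's corners at (145,280) and (545,265), where the calibration predicts them, so x and y are right. The visible fingertip must therefore be about 30 mm higher than the reported TCP, above the tab's top. I'll open, go down in steps and look again.

```bash
echo '[{},{},{},{}]' > next.json && python3 inch.py next.json 0.05
echo '[{"d": [0,0,0.006]},{"d": [0,0,0.012]},{"d": [0,0,0.016]},{"d": [0,0,0.016]}]' > next.json && python3 inch.py next.json
python3 - <<'E'
from h import *
a=snap("scene","scene3.png")
s=env.get_state();print(s["tool_pos"],proj("scene",s["tool_pos"]))
cv2.imwrite("pics/s3.png",cv2.resize(a[140:240,300:400],None,fx=6,fy=6,interpolation=cv2.INTER_CUBIC)[:,:,::-1])
E
```

```text
clock: 3.8
tool_pos: [0.4939, 0.0188, 0.0697]
orientation: [[0.941, -0.337, 0.0], [-0.337, -0.941, -0.0], [0.0, 0.0, -1.0]]
wrist_force: [-0.2, 0.2, -0.1]
width: 0.0358
gripper_force: 0.0
clock: 4.3
tool_pos: [0.4937, 0.0188, 0.0533]
orientation: [[0.941, -0.337, -0.001], [-0.337, -0.941, -0.0], [-0.001, 0.0, -1.0]]
wrist_force: [-0.2, -0.1, 0.4]
width: 0.05
gripper_force: 0.0
[0.49387421 0.018836   0.05353408] [349.49541982 203.6876106 ]
```

View pics/s3.png

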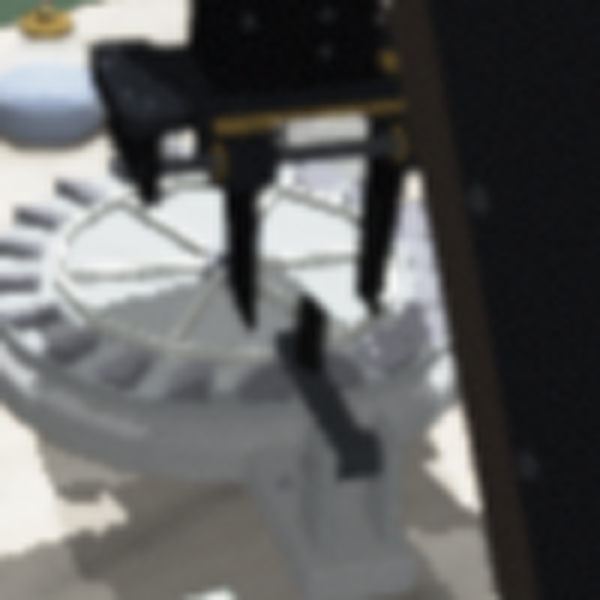

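The crop shows the fingers straddling the tab (310,295–370), with tips at (248,325) and (373,310), so they are about 12 mm below its top. Another 14 mm down, then grip.

```bash
echo '[{"d": [0,0,0.006]},{"d": [0,0,0.012]},{"d": [0,0,0.014]},{"d": [0,0,0.014]}]' > next.json && python3 inch.py next.json
echo '[{},{},{},{},{}]' > next.json && python3 inch.py next.json 0.0 25
echo '[{}]' > next.json && python3 inch.py next.json
```

```text
clock: 4.85
tool_pos: [0.4938, 0.0188, 0.0395]
orientation: [[0.941, -0.337, -0.0], [-0.337, -0.941, -0.0], [-0.0, 0.0, -1.0]]
wrist_force: [-0.6, 0.4, 0.1]
width: 0.0497
gripper_force: 0.0
clock: 5.48
tool_pos: [0.4934, 0.0172, 0.0397]
orientation: [[0.942, -0.336, -0.001], [-0.336, -0.942, -0.003], [-0.0, 0.003, -1.0]]
wrist_force: [-3.9, -16.7, 2.1]
width: 0.0099
gripper_force: 25.0
clock: 5.6
tool_pos: [0.4934, 0.0173, 0.0397]
orientation: [[0.942, -0.336, -0.001], [-0.336, -0.942, -0.002], [-0.0, 0.002, -1.0]]
wrist_force: [-4.5, -16.4, 1.8]
width: 0.0097
gripper_force: 25.0
```

Gripped: 9.9 mm, 25 N. I'll centre the tool to relieve the side force, then lift along the arc in small steps.

```bash
echo '[{"d": [0,0.0015,0]},{"d": [0,0.0015,0]}]' > next.json && python3 inch.py next.json
echo '[{"d": [-0.0016,0,-0.003]},{"d": [-0.0033,0,-0.0058]},{"d": [-0.0052,0,-0.0086]},{"d": [-0.0072,0,-0.0113]}]' > next.json && python3 inch.py next.json
echo '[{"d": [-0.0022,0,-0.0026]},{"d": [-0.0043,0,-0.0051]},{"d": [-0.0043,0,-0.0051]}]' > next.json && python3 inch.py next.json
python3 - <<'E'
from h import *
a=snap("scene","scene4.png"); cv2.imwrite("pics/s4.png",cv2.resize(a[140:240,290:400],None,fx=6,fy=6,interpolation=cv2.INTER_CUBIC)[:,:,::-1])
E
```

```text
clock: 5.85
tool_pos: [0.4933, 0.017, 0.0398]
orientation: [[0.941, -0.337, -0.0], [-0.337, -0.941, -0.001], [0.0, 0.001, -1.0]]
wrist_force: [-1.1, -6.6, 0.8]
width: 0.0096
gripper_force: 25.0
clock: 6.35
tool_pos: [0.4862, 0.0195, 0.0507]
orientation: [[0.942, -0.337, -0.001], [-0.337, -0.942, -0.001], [-0.001, 0.001, -1.0]]
wrist_force: [-1.2, -6.1, -4.6]
width: 0.0096
gripper_force: 25.0
clock: 6.72
tool_pos: [0.482, 0.021, 0.0559]
orientation: [[0.942, -0.337, -0.001], [-0.337, -0.942, -0.001], [-0.001, 0.001, -1.0]]
wrist_force: [-1.6, -6.8, -2.8]
width: 0.0096
gripper_force: 25.0
```

View pics/s4.png

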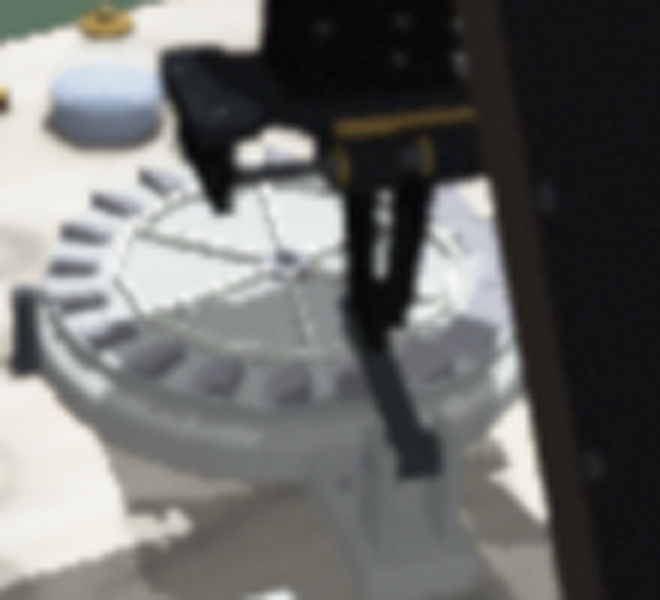

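The crop shows the pawl lifted, with its tab gripped at (375,300), and the table's dividers have begun to turn. I'll hold and watch the motion in the pictures.

```bash
for k in 1 2 3 4; do echo '[{},{},{},{},{},{},{},{},{},{}]' > next.json && python3 inch.py next.json | grep -E 'clock|width|gripper'; done
cat > w.py <<'E'
from h import *
import os
a=snap("top").astype(int)[155:195,325:395].mean(2)
if os.path.exists("prev.npy"): print("turntable change",np.abs(a-np.load("prev.npy")).mean(), env.get_state()["clock"])
np.save("prev.npy",a)
E
python3 w.py
for k in 1 2 3 4; do echo '[{},{},{},{},{},{},{},{},{},{}]' > next.json && python3 inch.py next.json | grep -E 'width|gripper'; python3 w.py; done
```

```text
clock: 8.02
width: 0.0099
gripper_force: 25.0
clock: 9.28
width: 0.0099
gripper_force: 25.0
clock: 10.52
width: 0.0098
gripper_force: 25.0
clock: 11.78
width: 0.0102
gripper_force: 25.0
width: 0.0098
gripper_force: 25.0
turntable change 14.031666666666668 13.125
width: 0.0101
gripper_force: 25.0
turntable change 15.75309523809524 14.425
width: 0.0098
gripper_force: 25.0
turntable change 0.2513095238095238 15.725
width: 0.01
gripper_force: 25.0
turntable change 0.2547619047619048 17.025
```

Run:
```python
from h import *
h=np.array([.613,-.0244])
for f in("top0.png",None):
    im=(cv2.imread("pics/"+f)[:,:,::-1] if f else snap("top","top5.png")).astype(int).sum(2)
    # brightness round the rim at r=0.120 and 0.126
    for r in(.119,.128):
        o=[]
        for d in range(-180,180,4):
            u,v=proj("top",[*(h+r*np.array([np.cos(np.radians(d)),np.sin(np.radians(d))])),.042]); 
            if im[int(round(v)),int(round(u))]<260: o.append(d)
        print(f,r,o)
```

```text
top0.png 0.119 [160]
top0.png 0.128 [68, 160]
None 0.119 [-172, -168, -164, -160, -156, 116, 120, 124, 128, 132, 136, 140, 144, 148, 152, 156, 160]
None 0.128 [-180, -172, -168, -164, -160, -156, 68, 116, 120, 124, 128, 132, 136, 140, 144, 148, 160, 164, 168, 172, 176]
```

Run:
```python
from h import *
u,v=proj("top",[.6565,.096,.046]).round().astype(int); print(u,v)
for f in("top0.png","top5.png"):
    g=cv2.cvtColor(cv2.imread("pics/"+f),cv2.COLOR_BGR2GRAY); print(g[v-9:v+7,u-5:u+11])
u,v=proj("top",[.5084,-.0863,.04]).round().astype(int); print(u,v)
for f in("top0.png","top5.png"):
    g=cv2.cvtColor(cv2.imread("pics/"+f),cv2.COLOR_BGR2GRAY); print(g[v-4:v+5,u-5:u+6])
```

```text
321 163
[[197 196 193 187 181 175 173 173 172 173 176 179 185 182 159 124]
 [195 192 187 177 170 166 167 168 170 171 172 174 158 145 182 184]
 [192 186 179 169 161 160 163 164 164 165 168 150 131 172 206 212]
 [188 180 171 163 159 159 163 164 163 163 143 126 157 191 214 214]
 [183 173 165 161 158 159 164 168 168 165 161 142 152 193 208 214]
 [181 170 162 158 154 157 167 174 177 159 142 175 186 173 183 197]
 [183 171 161 158 136 136 171 178 183 173 165 169 159 160 165 173]
 [186 173 162 137  79  80 110 149 158 139 173 172 151 155 158 161]
 [187 175 164 135  73  74  83 132 164 154 158 151 148 149 152 155]
 [192 182 162 120  79  80  70 106 155 140 115 134 143 144 146 148]
 [196 189 156  91  83  87  69  79 134 150 125  97 104 119 136 145]
 [198 194 166  91  44  51  47  99 158 186 204 200 179 136 141 146]
 [200 198 182 123  44  30  50 103 175 215 218 217 214 208 193 151]
 [202 201 197 176 145 133 120 131 185 217 218 217 217 219 216 207]
 [203 203 202 198 191 187 170 151 173 193 201 214 217 217 219 219]
 [205 205 205 203 201 191 172 161 166 172 175 180 187 193 199 212]]
[[203 202 199 193 1
[... 1209 characters left out ...]
174 184 159  99 112 137 176 193 194 196]
 [198 199 179 149  85  92 115 171 200 199 196]
 [185 187 179 160 110  79 108 162 201 200 198]
 [177 166 166 173 159 163 188 195 203 203 202]
 [174 198 198 199 197 199 202 204 203 204 202]
 [201 206 205 205 204 204 203 205 204 201 201]]
[[ 44  52 106 141 187 231 232 219 190 188 178]
 [ 44  51 111 146 151 206 224 193 188 176 171]
 [ 45  51 112 166 188 192 181 183 175 181 196]
 [ 44  55 141 190 186 188 175 182 199 201 203]
 [ 45  54 134 188 190 185 183 199 206 205 203]
 [ 45  55 128 179 188 200 199 205 207 206 205]
 [ 46  55 144 204 206 208 207 208 208 209 208]
 [ 45  43  80 145 191 210 209 210 210 210 208]
 [ 52  52  43  66 100 133 179 211 211 208 207]]
```

The lug now touches the post, so the table is home. I'll lower the pawl back along the arc, release it and retreat.

```bash
echo '[{"d": [0.0022,0,0.0026]},{"d": [0.0043,0,0.0051]},{"d": [0.0063,0,0.0078]},{"d": [0.0082,0,0.0106]},{"d": [0.01,0,0.0135]},{"d": [0.0115,0,0.0164]},{"d": [0.0115,0,0.0164]}]' > next.json && python3 inch.py next.json
echo '[{},{},{},{},{}]' > next.json && python3 inch.py next.json 0.05
echo '[{"d": [0,0,-0.03]},{"d": [0,0,-0.07]},{"d": [0,0,-0.1]},{"d": [0,0,-0.13]},{"d": [0,0,-0.13]}]' > next.json && python3 inch.py next.json
```

```text
clock: 17.95
tool_pos: [0.4931, 0.0171, 0.0399]
orientation: [[0.942, -0.337, -0.001], [-0.337, -0.942, -0.001], [-0.0, 0.001, -1.0]]
wrist_force: [-2.9, -7.3, 4.9]
width: 0.0099
gripper_force: 25.0
clock: 18.58
tool_pos: [0.4934, 0.0175, 0.0397]
orientation: [[0.941, -0.337, 0.0], [-0.337, -0.941, -0.0], [0.0, 0.0, -1.0]]
wrist_force: [-0.2, -0.4, 0.0]
width: 0.0491
gripper_force: 0.0
clock: 19.2
tool_pos: [0.4943, 0.0174, 0.1715]
orientation: [[0.941, -0.337, 0.004], [-0.337, -0.941, -0.0], [0.004, -0.001, -1.0]]
wrist_force: [0.1, 0.2, -1.4]
width: 0.0498
gripper_force: 0.0
```

Run:
```python
from h import *
im=cv2.imread("pics/top5.png")[:,:,::-1]; g=cv2.cvtColor(im,cv2.COLOR_RGB2GRAY)
print("dial",ray("top",422.0,211.75,.035),"blob",ray("top",422.31,212.4,.045))
sub=g[203:223,413:433]; print(sub)
pts=[(x+413,y+203,int(sub[y,x])) for y in range(6,16) for x in range(6,14) if sub[y,x]>55 and np.hypot(x+413-422.3,y+203-212.4)<5.5]
P=np.array([ray("top",x,y,.081)[:2] for x,y,_ in pts]); w=np.array([p[2]-30 for p in pts],float)
c=(P*w[:,None]).sum(0)/w.sum(); U,S,V=np.linalg.svd((P-c)*np.sqrt(w)[:,None]); print("pointer mid",c,"dir deg",np.degrees(np.arctan2(V[0][1],V[0][0])),len(pts),[p for p in pts])
t=g<60
for a,cc,m in blobs(t[195:230,405:440],20):
    print(a,cc+[405,195]); 
for nm,y in(("cap",0),): togo([.5,-.22,.17],-.75)
```

```text
dial [ 0.50081035 -0.22555937  0.035     ] blob [ 0.4983449  -0.22468713  0.045     ]
[[133 150 197 190 153 202 206 209 228 215 208 228 203 186 222 219 196 151
  136 134]
 [161 204 225 206 161 201 225 226 229 227 226 207 151 145 194 210 199 203
  162 131]
 [186 227 230 227 223 226 206 141 119 116 119 100  85 120 186 217 211 226
  195 129]
 [226 231 230 229 198 117  93  50  36  34  32  26  34  56  95 118 178 228
  214 166]
 [229 229 229 199  97  34  33  33  32  29  18  12  11  12  23  33  84 146
  196 197]
 [231 231 214 134  36  34  34  33  29  21  15   8   8  12  20  26  34 113
  199 222]
 [233 233 194  57  33  35  34  29  21  17  10   7  13  22  26  29  43 155
  223 220]
 [233 222 152  31  35  36  30  20  15  10   7  14  23  28  30  27  73 176
  211 200]
 [233 201  82  36  36  36  29  16  10   7  13  24  29  30  27  25  59 170
  224 223]
 [234 196  58  38  32  21  17  10   7  14  49  60  31  26  27  31  55 169
  228 229]
 [233 192  47  38  30  16   9   7  13  49 133 141  26  27  31  33  56 170
  223 193]
 [235 229 171  32  30  11   7  14  50 132 151  71  27  32  33  32  53 167
  226
[... 414 characters left out ...]
7 197
  206 181]
 [181 207 206 223 234 231 224 217 215 213 214 216 218 224 223 219 227 224
  197 133]
 [149 179 216 231 233 226 223 233 233 232 232 224 220 230 207 197 231 208
  142 132]
 [141 147 179 219 234 225 220 232 214 203 230 209 198 231 226 205 175 155
  131 129]]
pointer mid [ 0.49004038 -0.21746028] dir deg 135.38801626667015 14 [(424, 212, 60), (423, 213, 133), (424, 213, 141), (422, 214, 132), (423, 214, 151), (424, 214, 71), (421, 215, 134), (422, 215, 152), (423, 215, 70), (420, 216, 117), (421, 216, 151), (422, 216, 71), (420, 217, 56), (421, 217, 68)]
151 [422.41721854 211.98675497]
d [0.0855 0.2216 0.0016] rot [-0.0016 -0.0035  0.4059] q [-0.1   0.31  1.88 -0.    0.95  1.82]
```

```bash
echo '[{"d": [0.02,0.05,0],"rot": [0,0,0.12]},{"d": [0.04,0.1,0],"rot": [0,0,0.24]},{"d": [0.06,0.15,0],"rot": [0,0,0.36]},{"d": [0.08,0.2,0],"rot": [0,0,0.43]},{"d": [0.085,0.223,0],"rot": [0,0,0.434]},{"d": [0.085,0.225,0],"rot": [0,0,0.434]},{"d": [0.085,0.225,0],"rot": [0,0,0.434]},{"d": [0.085,0.225,0],"rot": [0,0,0.434]}]' > next.json && python3 inch.py next.json 0.06 | grep tool
python3 - <<'E'
from h import *
togo([.499,-.226,.02],-.778)
E
```

```text
tool_pos: [0.4976, -0.222, 0.1696]
d [0.0039 0.0018 0.1496] rot [0.     0.0003 0.001 ] q [-0.54  0.38  1.76  0.    0.99  1.81]
```

```bash
echo '[{"d": [0.004,0.002,0.03]},{"d": [0.004,0.002,0.07]},{"d": [0.004,0.002,0.11]},{"d": [0.004,0.002,0.135]},{"d": [0.004,0.002,0.147]},{"d": [0.004,0.002,0.147]},{"d": [0.004,0.002,0.147]}]' > next.json && python3 inch.py next.json
echo '[{},{},{},{},{},{}]' > next.json && python3 inch.py next.json 0.0 15
python3 - <<'E'
from h import *
s=env.get_state();print(s["torque"])
E
```

```text
clock: 21.08
tool_pos: [0.4995, -0.2274, 0.0237]
orientation: [[0.712, -0.702, 0.001], [-0.702, -0.712, -0.001], [0.002, -0.0, -1.0]]
wrist_force: [-0.6, 0.3, 0.5]
width: 0.0598
gripper_force: 0.0
clock: 21.82
tool_pos: [0.4983, -0.2279, 0.0227]
orientation: [[0.713, -0.702, -0.001], [-0.702, -0.713, -0.001], [-0.0, 0.001, -1.0]]
wrist_force: [-5.3, -5.9, 1.4]
width: 0.012
gripper_force: 15.0
[-0.89677124  0.86474087  0.03259771]
```

```bash
cat > t.py <<'E'
from h import *
s=env.get_state();R=np.array(s["orientation"]);print("tz",np.round(s["torque"],2)[2],"yaw",np.degrees(np.arctan2(R[1,0],R[0,0])).round(1),"q6",round(float(s["joints"][5]),2))
E
echo '[{"d": [0,0.0008,0],"rot": [0,0,-0.1]},{"d": [0,0.0008,0],"rot": [0,0,-0.25]},{"d": [0,0.0008,0],"rot": [0,0,-0.4]},{"d": [0,0.0008,0],"rot": [0,0,-0.55]},{"d": [0,0.0008,0],"rot": [0,0,-0.7]},{"d": [0,0.0008,0],"rot": [0,0,-0.85]},{"d": [0,0.0008,0],"rot": [0,0,-0.9]},{"d": [0,0.0008,0],"rot": [0,0,-0.9]}]' > next.json && python3 inch.py next.json - 15 |grep -E "pos|force|width"; python3 t.py
```

```text
tool_pos: [0.4991, -0.2251, 0.0228]
wrist_force: [9.4, 21.1, 4.1]
width: 0.0122
gripper_force: 15.0
tz 0.01 yaw 7.0 q6 0.9
```

```bash
echo '[{"rot": [0,0,-0.1]},{"rot": [0,0,-0.2]},{"rot": [0,0,-0.3]},{"rot": [0,0,-0.4]},{"rot": [0,0,-0.4]}]' > next.json && python3 inch.py next.json|grep -E "pos|force|width"; python3 t.py
```

```text
tool_pos: [0.4982, -0.2238, 0.0228]
wrist_force: [6.9, 28.4, 7.6]
width: 0.0119
gripper_force: 15.0
tz -0.15 yaw 29.9 q6 0.5
```

```bash
echo '[{"d": [0.0018,-0.0019,0]},{"d": [0.0018,-0.0019,0],"rot": [0,0,-0.1]},{"d": [0.0018,-0.0019,0],"rot": [0,0,-0.2]},{"d": [0.0018,-0.0019,0],"rot": [0,0,-0.3]},{"d": [0.0018,-0.0019,0],"rot": [0,0,-0.4]},{"d": [0.0018,-0.0019,0],"rot": [0,0,-0.4]}]' > next.json && python3 inch.py next.json|grep -E "pos|force|width"; python3 t.py
```

```text
tool_pos: [0.4975, -0.2224, 0.0227]
wrist_force: [-1.0, 17.3, 8.4]
width: 0.0117
gripper_force: 15.0
tz -0.03 yaw 52.9 q6 0.1
```

```bash
echo '[{"d": [0.0012,-0.0009,0]},{"d": [0.0012,-0.0009,0],"rot": [0,0,-0.12]},{"d": [0.0012,-0.0009,0],"rot": [0,0,-0.24]},{"d": [0.0012,-0.0009,0],"rot": [0,0,-0.36]},{"d": [0.0012,-0.0009,0],"rot": [0,0,-0.48]},{"d": [0.0012,-0.0009,0],"rot": [0,0,-0.6]},{"d": [0.0012,-0.0009,0],"rot": [0,0,-0.6]}]' > next.json && python3 inch.py next.json|grep -E "pos|force|width"; python3 t.py
```

```text
tool_pos: [0.4955, -0.2214, 0.0227]
wrist_force: [-14.8, 9.4, 15.2]
width: 0.0115
gripper_force: 15.0
tz -0.01 yaw 87.3 q6 -0.49
```

```bash
echo '[{"d": [0.0007,-0.0013,-0.001]},{"d": [0.0007,-0.0013,-0.001],"rot": [0,0,-0.12]},{"d": [0.0007,-0.0013,-0.001],"rot": [0,0,-0.24]},{"d": [0.0007,-0.0013,-0.001],"rot": [0,0,-0.36]},{"d": [0.0007,-0.0013,-0.001],"rot": [0,0,-0.48]},{"d": [0.0007,-0.0013,-0.001],"rot": [0,0,-0.6]},{"d": [0.0007,-0.0013,-0.001],"rot": [0,0,-0.6]}]' > next.json && python3 inch.py next.json|grep -E "pos|force|width"; python3 t.py
```

```text
tool_pos: [0.4934, -0.2218, 0.0228]
wrist_force: [-18.1, -1.2, 4.6]
width: 0.012
gripper_force: 15.0
tz 0.03 yaw 121.7 q6 -1.1
```

```bash
echo '[{"d": [0.0008,-0.0014,0]},{"d": [0.0008,-0.0019,0],"rot": [0,0,-0.12]},{"d": [0.0007,-0.0024,0],"rot": [0,0,-0.24]},{"d": [0.0005,-0.0029,0],"rot": [0,0,-0.36]},{"d": [0.0003,-0.0034,0],"rot": [0,0,-0.48]},{"d": [0.0001,-0.0038,0],"rot": [0,0,-0.6]},{"d": [0.0001,-0.0038,0],"rot": [0,0,-0.6]}]' > next.json && python3 inch.py next.json|grep -E "pos|force|width"; python3 t.py
echo '[{"d": [0,-0.0005,0],"rot": [0,0,-0.12]},{"d": [-0.0001,-0.001,0],"rot": [0,0,-0.24]},{"d": [-0.0003,-0.0015,0],"rot": [0,0,-0.36]},{"d": [-0.0005,-0.002,0],"rot": [0,0,-0.48]},{"d": [-0.0007,-0.0024,0],"rot": [0,0,-0.6]},{"d": [-0.0007,-0.0024,0],"rot": [0,0,-0.6]}]' > next.json && python3 inch.py next.json|grep -E "pos|force|width"; python3 t.py
```

```text
tool_pos: [0.4919, -0.2236, 0.0228]
wrist_force: [-8.6, 3.0, -1.1]
width: 0.0115
gripper_force: 15.0
tz -0.03 yaw 156.1 q6 -1.7
tool_pos: [0.4916, -0.2258, 0.0228]
wrist_force: [-7.7, 4.8, -2.2]
width: 0.0119
gripper_force: 15.0
tz 0.01 yaw -169.6 q6 -2.31
```

```bash
echo '[{"d": [0,-0.0003,0],"rot": [0,0,-0.05]},{"d": [0,-0.0005,0],"rot": [0,0,-0.1]},{"d": [0,-0.0005,0],"rot": [0,0,-0.1]}]' > next.json && python3 inch.py next.json|grep -E "pos|force|width"; python3 t.py
echo '[{"d": [0,-0.0003,0],"rot": [0,0,-0.05]},{"d": [0,-0.0005,0],"rot": [0,0,-0.1]},{"d": [0,-0.0005,0],"rot": [0,0,-0.1]}]' > next.json && python3 inch.py next.json|grep -E "pos|force|width"; python3 t.py
```

```text
tool_pos: [0.4917, -0.2261, 0.0228]
wrist_force: [-7.2, 6.6, -1.3]
width: 0.0122
gripper_force: 15.1
tz -0.28 yaw -163.9 q6 -2.4
tool_pos: [0.4922, -0.2261, 0.0228]
wrist_force: [-3.9, 9.2, -3.0]
width: 0.0137
gripper_force: 15.9
tz -0.41 yaw -158.2 q6 -2.51
```

The torque rises and the bar twists in the pads, so the knob is at its stop. Releasing.

```bash
echo '[{},{},{},{},{}]' > next.json && python3 inch.py next.json 0.06|grep -E "pos|force|width"
echo '[{"d": [0,0,-0.03]},{"d": [0,0,-0.07]},{"d": [0,0,-0.11]},{"d": [0,0,-0.15]},{"d": [0,0,-0.18]},{"d": [0,0,-0.18]}]' > next.json && python3 inch.py next.json|grep -E "pos|force|width"
python3 - <<'E'
from h import *
b=np.radians(-19.8); togo([.46,.33,.2],np.radians(90))
E
```

```text
tool_pos: [0.4944, -0.2285, 0.0238]
wrist_force: [1.1, 0.7, -0.6]
width: 0.0571
gripper_force: 0.0
tool_pos: [0.495, -0.2288, 0.2058]
wrist_force: [0.4, 0.1, 0.2]
width: 0.06
gripper_force: 0.0
d [-0.1749  0.5319  0.0044] rot [1.000e-04 4.900e-03 1.951e+00] q [-0.55  0.35  1.72 -0.    1.07 -2.51]
```

```bash
echo '[{"d": [-0.03,0.05,0],"rot": [0,0,0.15]},{"d": [-0.06,0.1,0],"rot": [0,0,0.3]},{"d": [-0.08,0.15,0],"rot": [0,0,0.45]},{"d": [-0.1,0.2,0],"rot": [0,0,0.6]},{"d": [-0.12,0.25,0],"rot": [0,0,0.78]},{"d": [-0.13,0.3,0],"rot": [0,0,0.95]},{"d": [-0.14,0.34,0],"rot": [0,0,1.1]},{"d": [-0.14,0.34,0],"rot": [0,0,1.2]},{"d": [-0.14,0.34,0],"rot": [0,0,1.2]}]' > next.json && python3 inch.py next.json 0.06|grep -E "pos|force|width"
python3 - <<'E'
from h import *
im=snap("top","top6.png"); a=snap("scene","scene6.png")
for ar,c in cups(im): print("cup",ar,c,ray("top",*c,.036))
A=cv2.resize(im[150:250,340:440],(500,500),interpolation=cv2.INTER_CUBIC);B=cv2.resize(im[170:250,228:292],(280,350),interpolation=cv2.INTER_CUBIC)
cv2.imwrite("pics/v6.png",np.hstack([A,cv2.copyMakeBorder(B,0,150,0,0,0)])[:,:,::-1])
g=cv2.cvtColor(im,cv2.COLOR_RGB2GRAY).astype(np.float32)
h=np.array([.613,-.0244])
prof=[]
for d in range(360):
    q=[proj("top",[*(h+r*np.array([np.cos(np.radians(d)),np.sin(np.radians(d))])),.045]) for r in np.arange(.025,.07,.003)]
    prof.append(cv2.remap(g,np.float32([[p[0] for p in q]]),np.float32([[p[1] for p in q]]),1).mean())
prof=np.array(prof); hp=prof-cv2.blur(np.tile(prof,3)[None],(25,1))[0][360:720]
sc=[hp[[(k+60*i)%360 for i in range(6)]].mean() for k in range(60)]
print("divider phase deg",np.argmin(sc),np.round(sc,1)[:].tolist())
E
```

```text
tool_pos: [0.4977, 0.1396, 0.2027]
wrist_force: [0.0, 0.1, -0.1]
width: 0.0603
gripper_force: 0.0
cup 1422 [276.07102672 211.34388186] [0.50155693 0.23936168 0.036     ]Traceback (most recent call last):
  File "<stdin>", line 10, in <module>
  File "h.py", line 11, in proj
    m,K,R,t=cam(n); q=K@(R@np.array(p,float)+t); return q[:2]/q[2]
            ~~~^^^
  File "h.py", line 4, in cam
    m=env.camera_model(n); f=200/np.tan(np.radians(m["fov_y"])/2)
ValueError: time passes only in moves, steps and waits
```

View pics/v6.png

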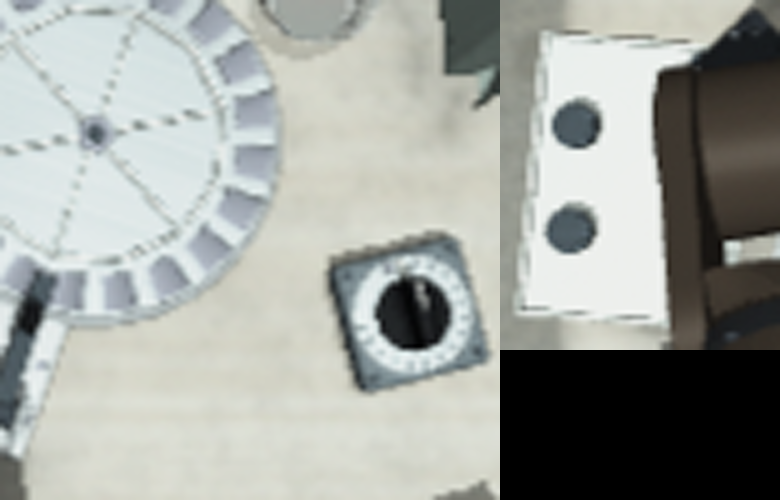

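The picture shows the knob pointer at (420,290) pointing straight along +x beside the pin. The pawl tab is down at (30,318), and the dividers lie at about -19°+60k. Cups are visible at (577,125) and (571,228).

```bash
sed -i 's/^def cam(n):/import functools\n@functools.lru_cache(None)\ndef cam(n):/' h.py
python3 - <<'E'
from h import *
im=cv2.imread("pics/top6.png")[:,:,::-1]; m=im.astype(int).sum(2)<260; m[:,:232]=0;m[:,262:]=0;m[:175]=0;m[246:]=0
for a,c,_ in blobs(m,25): print(a,c,ray("top",*c,.038))
a=cv2.imread("pics/scene6.png").astype(int).sum(2)<160
for ar,c,mm in blobs(a[200:290,205:310],30): print("scene",ar,c+[205,200],ray("scene",*(c+[205,200]),.03))
h=np.array([.6125,-.0258])
for d in(130.4,10.4,250.4,70.4): print(d,h+.052*np.array([np.cos(np.radians(d)),np.sin(np.radians(d))]))
togo([.542,.338,-.009]); togo([.466,.341,-.009])
E
```

```text
130.4 [0.57879777 0.01379999]
10.4 [ 0.66364572 -0.016413  ]
250.4 [ 0.59505652 -0.07478699]
70.4 [0.62994348 0.02318699]
d [0.1151 0.1684 0.2119] rot None q [ 0.14  0.31  1.78 -0.    1.05 -0.61]
d [0.1692 0.115  0.212 ] rot None q [ 0.14  0.31  1.78 -0.    1.05 -0.61]
```

Run:
```python
from h import *
im=cv2.imread("pics/top6.png")[:,:,::-1]; m=im.astype(int).sum(2)<400; m[:,:236]=0;m[:,257:]=0;m[:180]=0;m[240:]=0
for a,c,_ in blobs(m,25): print(a,c,ray("top",*c,.038))
a=cv2.imread("pics/scene6.png").astype(int).sum(2)<240
for ar,c,mm in blobs(a[200:290,205:310],30): print("scene",ar,c+[205,200],ray("scene",*(c+[205,200]),.03))
```

```text
92 [245.16304348 198.2173913 ] [0.54343485 0.33869576 0.038     ]
94 [243.81914894 222.15957447] [0.46680856 0.3420269  0.038     ]
scene 52 [257.67307692 225.96153846] [0.56374776 0.25319485 0.03      ]
scene 81 [229.02469136 247.28395062] [0.52411446 0.34748256 0.03      ]
scene 91 [241.43956044 266.59340659] [0.44701284 0.35135187 0.03      ]
```

```bash
echo '[{"d": [0.029,0.042,0]},{"d": [0.058,0.084,0]},{"d": [0.087,0.126,0]},{"d": [0.1151,0.1684,0]},{"d": [0.1151,0.1684,0.05]},{"d": [0.1151,0.1684,0.1]},{"d": [0.1151,0.1684,0.15]},{"d": [0.1151,0.1684,0.18]},{"d": [0.1151,0.1684,0.195]},{"d": [0.1151,0.1684,0.195]}]' > next.json && python3 inch.py next.json 0.06|grep -E "pos|force|width"
python3 - <<'E'
from h import *
togo([.542,.3375,-.009])
E
```

```text
tool_pos: [0.5428, 0.3378, 0.0082]
wrist_force: [-0.4, -0.6, 0.4]
width: 0.0602
gripper_force: 0.0
d [ 0.0003 -0.0008  0.0172] rot None q [ 0.45  0.71  1.66 -0.    0.77 -0.3 ]
```

```bash
echo '[{"d": [0,0,0.006]},{"d": [0,0,0.012]},{"d": [0,0,0.017]},{"d": [0,0,0.017]}]' > next.json && python3 inch.py next.json |grep -E "pos|force|width"
echo '[{},{},{},{},{}]' > next.json && python3 inch.py next.json 0.02 20|grep -E "pos|force|width"
echo '[{"d": [0,0,-0.02]},{"d": [0,0,-0.06]},{"d": [0,0,-0.1]},{"d": [0,0,-0.14]},{"d": [0,0,-0.14]}]' > next.json && python3 inch.py next.json |grep -E "pos|force|width"
python3 - <<'E'
from h import *
a=snap("scene","scene7.png");p=env.get_state()["tool_pos"];u,v=proj("scene",p).round().astype(int);print(u,v)
u=max(min(u,590),50);v=max(v,50); cv2.imwrite("pics/s7.png",cv2.resize(a[v-50:v+50,u-50:u+50],None,fx=5,fy=5,interpolation=cv2.INTER_CUBIC)[:,:,::-1])
togo([.5788,.0138,.15])
E
```

```text
tool_pos: [0.5426, 0.3383, -0.0085]
wrist_force: [0.2, 0.6, 1.3]
width: 0.0602
gripper_force: 0.0
tool_pos: [0.5428, 0.3384, -0.0082]
wrist_force: [-0.5, 0.0, 2.2]
width: 0.0333
gripper_force: 20.0
tool_pos: [0.544, 0.339, 0.1362]
wrist_force: [-0.0, -0.5, -0.5]
width: 0.0329
gripper_force: 20.0
225 206
d [-0.2617 -0.1955 -0.0164] rot None q [ 0.45  0.55  1.57 -0.    1.02 -0.3 ]
```

View pics/s7.png

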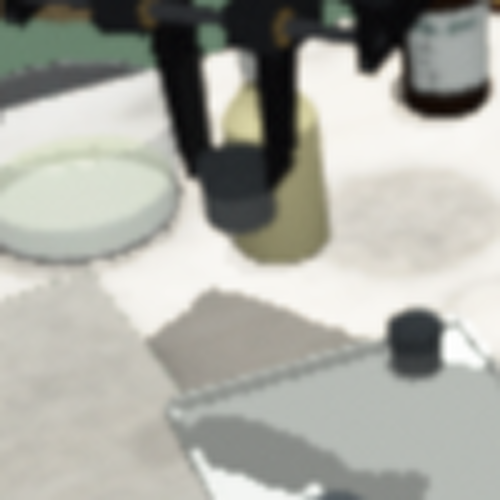

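The crop shows the cup held upright by its ring at (238,190). Now I carry it to the bay at 130°.

```bash
echo '[{"d": [-0.04,-0.03,-0.015]},{"d": [-0.085,-0.064,-0.015]},{"d": [-0.13,-0.098,-0.015]},{"d": [-0.175,-0.13,-0.015]},{"d": [-0.22,-0.164,-0.015]},{"d": [-0.255,-0.19,-0.015]},{"d": [-0.262,-0.195,-0.015]},{"d": [-0.262,-0.195,-0.015]},{"d": [-0.262,-0.195,-0.015]}]' > next.json && python3 inch.py next.json |grep -E "pos|force|width"
python3 - <<'E'
from h import *
togo([.5788,.0138,.0205])
E
```

```text
tool_pos: [0.5787, 0.015, 0.1465]
wrist_force: [0.4, -0.3, -0.0]
width: 0.0338
gripper_force: 20.0
d [-0.001  -0.0006  0.126 ] rot None q [-0.09  0.46  1.71  0.    0.98 -0.84]
```

```bash
echo '[{"d": [-0.001,-0.0006,0.03]},{"d": [-0.001,-0.0006,0.07]},{"d": [-0.001,-0.0006,0.1]},{"d": [-0.001,-0.0006,0.115]},{"d": [-0.001,-0.0006,0.12]},{"d": [-0.001,-0.0006,0.12]}]' > next.json && python3 inch.py next.json |grep -E "pos|force|width"
echo '[{"d": [0,0,0.002]},{"d": [0,0,0.004]},{"d": [0,0,0.006]},{"d": [0,0,0.006]}]' > next.json && python3 inch.py next.json |grep -E "pos|force|width"
```

```text
tool_pos: [0.5796, 0.0129, 0.0273]
wrist_force: [0.6, 0.2, -1.3]
width: 0.0334
gripper_force: 20.0
tool_pos: [0.5792, 0.0125, 0.0207]
wrist_force: [0.7, 0.6, -1.0]
width: 0.0337
gripper_force: 20.0
```

```bash
echo '[{"d": [0,0,0.001]},{"d": [0,0,0.001]}]' > next.json && python3 inch.py next.json |grep -E "pos|force"
echo '[{"d": [0,0,0.001]},{"d": [0,0,0.001]}]' > next.json && python3 inch.py next.json |grep -E "pos|force"
```

```text
tool_pos: [0.5793, 0.0126, 0.0198]
wrist_force: [0.5, -0.7, 0.8]
gripper_force: 20.0
tool_pos: [0.5795, 0.0127, 0.0197]
wrist_force: [-1.9, 0.6, 11.2]
gripper_force: 20.0
```

```bash
echo '[{"d": [0,0,-0.001]},{"d": [0,0,-0.001]},{"d": [0,0,-0.001]},{"d": [0,0,-0.001]}]' > next.json && python3 inch.py next.json 0.056 |grep -E "pos|force|width"
echo '[{"d": [0,0,-0.02]},{"d": [0,0,-0.06]},{"d": [0,0,-0.11]},{"d": [0,0,-0.16]},{"d": [0,0,-0.16]},{"d": [0,0,-0.16]}]' > next.json && python3 inch.py next.json 0.06|grep -E "pos|force|width"
python3 - <<'E'
from h import *
im=snap("top","top8.png"); m=im.astype(int).sum(2)<400; m[:,:236]=0;m[:,257:]=0;m[:180]=0;m[240:]=0
for a,c,_ in blobs(m,25): print(a,c,ray("top",*c,.038))
a=snap("scene","scene8.png").astype(int).sum(2)<240
for ar,c,mm in blobs(a[160:290,205:360],30): print("scene",ar,c+[205,160],ray("scene",*(c+[205,160]),.03))
togo([.466,.3412,-.0085])
E
```

```text
tool_pos: [0.5792, 0.0126, 0.0196]
wrist_force: [1.1, 0.5, 0.8]
width: 0.0558
gripper_force: 0.0
tool_pos: [0.5787, 0.0126, 0.179]
wrist_force: [-0.1, -0.6, -0.2]
width: 0.0597
gripper_force: 0.0
92 [243.91304348 222.08695652] [0.46704068 0.34172901 0.038     ]
scene 97 [261.81443299 173.65979381] [0.79671003 0.12296922 0.03      ]
scene 154 [332.87662338 189.21428571] [ 0.60778789 -0.00831629  0.03      ]
scene 55 [293.92727273 194.96363636] [0.64072546 0.10202295 0.03      ]
scene 204 [352.45588235 203.95098039] [ 0.51640254 -0.00960572  0.03      ]
scene 59 [257.59322034 225.77966102] [0.56454561 0.25301928 0.03      ]
scene 69 [354.89855072 248.55072464] [0.36140151 0.10059207 0.03      ]
scene 96 [241.55208333 266.60416667] [0.44684668 0.35115734 0.03      ]
d [0.3166 0.1422 0.1871] rot None q [-0.09  0.42  1.67 -0.    1.05 -0.84]
```

```bash
echo '[{"d": [0.05,0.022,0]},{"d": [0.1,0.045,0]},{"d": [0.15,0.067,0]},{"d": [0.2,0.09,0]},{"d": [0.25,0.112,0]},{"d": [0.3,0.135,0.03]},{"d": [0.3166,0.1422,0.08]},{"d": [0.3166,0.1422,0.13]},{"d": [0.3166,0.1422,0.165]},{"d": [0.3166,0.1422,0.165]}]' > next.json && python3 inch.py next.json 0.06|grep -E "pos|force|width"
python3 - <<'E'
from h import *
togo([.466,.341,-.0085])
E
```

```text
tool_pos: [0.4653, 0.3401, 0.0116]
wrist_force: [0.0, 0.5, 0.8]
width: 0.0597
gripper_force: 0.0
d [0.0002 0.0012 0.0201] rot None q [ 0.52  0.64  1.82 -0.    0.69 -0.23]
```

```bash
echo '[{"d": [0,0.001,0.008]},{"d": [0,0.001,0.016]},{"d": [0,0.001,0.0198]},{"d": [0,0.001,0.0198]},{"d": [0,0.001,0.0198]}]' > next.json && python3 inch.py next.json |grep -E "pos|force|width"
echo '[{},{},{},{},{}]' > next.json && python3 inch.py next.json 0.02 20|grep -E "pos|force|width"
echo '[{"d": [0,0,-0.02]},{"d": [0,0,-0.06]},{"d": [0,0,-0.1]},{"d": [0,0,-0.15]},{"d": [0,0,-0.16]},{"d": [0,0,-0.16]}]' > next.json && python3 inch.py next.json |grep -E "pos|force|width"
python3 - <<'E'
from h import *
togo([.6636,-.0164,.15])
E
```

```text
tool_pos: [0.468, 0.3418, -0.0048]
wrist_force: [0.1, 0.8, -0.3]
width: 0.0601
gripper_force: 0.0
tool_pos: [0.4679, 0.3417, -0.0051]
wrist_force: [-0.5, -0.5, 1.4]
width: 0.0332
gripper_force: 20.0
tool_pos: [0.4678, 0.3417, 0.1549]
wrist_force: [0.9, -1.3, -0.1]
width: 0.0331
gripper_force: 20.0
d [-0.3954 -0.1012  0.0049] rot None q [ 0.52  0.45  1.7  -0.    0.99 -0.23]
```

```bash
echo '[{"d": [-0.05,-0.013,0]},{"d": [-0.1,-0.026,0]},{"d": [-0.155,-0.04,0]},{"d": [-0.21,-0.054,0]},{"d": [-0.265,-0.068,0]},{"d": [-0.32,-0.082,0]},{"d": [-0.37,-0.095,0]},{"d": [-0.395,-0.101,0]},{"d": [-0.395,-0.101,0]},{"d": [-0.395,-0.101,0]}]' > next.json && python3 inch.py next.json |grep -E "pos|force|width"
python3 - <<'E'
from h import *
togo([.6636,-.0164,.0235])
E
```

```text
tool_pos: [0.6628, -0.0147, 0.1541]
wrist_force: [-0.1, 0.1, -0.4]
width: 0.0333
gripper_force: 20.0
d [-0.0019 -0.0004  0.1306] rot None q [-0.12  0.57  1.48  0.    1.09 -0.87]
```

```bash
echo '[{"d": [-0.0019,0,0.03]},{"d": [-0.0019,0,0.07]},{"d": [-0.0019,0,0.1]},{"d": [-0.0019,0,0.118]},{"d": [-0.0019,0,0.126]},{"d": [-0.0019,0,0.126]},{"d": [-0.0019,0,0.126]}]' > next.json && python3 inch.py next.json |grep -E "pos|force|width"
echo '[{"d": [0,0,0.002]},{"d": [0,0,0.004]},{"d": [0,0,0.004]}]' > next.json && python3 inch.py next.json |grep -E "pos|force|width"
echo '[{"d": [0,0,0.001]},{"d": [0,0,0.001]}]' > next.json && python3 inch.py next.json |grep -E "pos|force"
```

```text
tool_pos: [0.6654, -0.0173, 0.03]
wrist_force: [-0.0, 0.8, -0.2]
width: 0.0332
gripper_force: 20.0
tool_pos: [0.6648, -0.0173, 0.0249]
wrist_force: [-0.4, 0.5, -0.3]
width: 0.033
gripper_force: 20.0
tool_pos: [0.6648, -0.0173, 0.0238]
wrist_force: [-0.1, -0.7, -1.1]
gripper_force: 20.0
```

```bash
echo '[{"d": [-0.0005,-0.0012,0.001]},{"d": [-0.0005,-0.0012,0.001]}]' > next.json && python3 inch.py next.json |grep -E "pos|force"
echo '[{"d": [0,0,0.001]},{"d": [0,0,0.001]}]' > next.json && python3 inch.py next.json |grep -E "pos|force"
```

```text
tool_pos: [0.6644, -0.0186, 0.023]
wrist_force: [-0.2, 0.1, -0.3]
gripper_force: 20.0
tool_pos: [0.6645, -0.0186, 0.0229]
wrist_force: [-3.3, 0.0, 7.8]
gripper_force: 20.0
```

```bash
echo '[{"d": [0,0,-0.003]},{"d": [0.0022,0.0008,-0.003]},{"d": [0.0022,0.0008,-0.001]},{"d": [0.0022,0.0008,0]},{"d": [0.0022,0.0008,0]}]' > next.json && python3 inch.py next.json |grep -E "pos|force"
echo '[{"d": [0,0,-0.001]},{"d": [0,0,-0.001]},{"d": [0,0,-0.001]},{"d": [0,0,-0.001]}]' > next.json && python3 inch.py next.json 0.056 |grep -E "pos|force|width"
echo '[{"d": [0,0,-0.02]},{"d": [0,0,-0.06]},{"d": [0,0,-0.11]},{"d": [0,0,-0.16]},{"d": [0,0,-0.16]},{"d": [0,0,-0.16]}]' > next.json && python3 inch.py next.json 0.06|grep -E "pos|force|width"
python3 - <<'E'
from h import *
im=snap("top","top9.png"); m=im.astype(int).sum(2)<400; m[:,:236]=0;m[:,282:]=0;m[:180]=0;m[240:]=0
for a,c,_ in blobs(m,25): print(a,c,ray("top",*c,.033))
a=snap("scene","scene9.png").astype(int).sum(2)<240
for ar,c,mm in blobs(a[205:290,205:300],30): print("scene",ar,c+[205,205],ray("scene",*(c+[205,205]),.033))
togo([.571,.253,-.0085])
E
```

```text
tool_pos: [0.6634, -0.0163, 0.0228]
wrist_force: [-3.5, 0.7, 10.0]
gripper_force: 20.0
tool_pos: [0.6633, -0.0163, 0.0227]
wrist_force: [0.5, 0.9, -0.3]
width: 0.0559
gripper_force: 0.0
tool_pos: [0.6631, -0.0163, 0.1834]
wrist_force: [-0.4, 0.7, -0.5]
width: 0.06
gripper_force: 0.0
64 [274.8125   185.984375] [0.58325202 0.24448379 0.033     ]
scene 64 [257.78125 225.59375] [0.56124424 0.25393423 0.033     ]
d [0.2593 0.1168 0.1907] rot None q [-0.12  0.54  1.45 -0.    1.15 -0.87]
```

Run:
```python
from h import *
for f in("top0.png","top9.png"):
    g=cv2.cvtColor(cv2.imread("pics/"+f),cv2.COLOR_BGR2GRAY); print(g[178:198,262:286])
```

```text
[[138 170 202 203 203 203 203 203 204 204 203 204 203 202 202 202 201 200
  198 194 188 183 179 176]
 [191 193 187 167 158 143 135 131 132 173 204 202 202 203 202 202 201 199
  196 193 189 183 177 174]
 [177 176 183 198 203 213 223 223 222 226 229 222 206 201 194 178 158 144
  133 128 122 117 120 118]
 [227 227 228 230 231 233 228 212 205 192 189 182 178 183 201 214 211 203
  210 223 222 221 221 209]
 [234 234 234 234 234 234 232 230 229 227 227 227 227 228 230 232 233 232
  226 213 211 208 201 194]
 [234 234 234 234 234 234 234 234 234 234 234 234 234 234 234 234 234 234
  233 230 230 230 225 207]
 [234 234 234 234 234 234 234 234 217 174 174 173 207 234 235 234 234 234
  234 234 234 234 231 212]
 [234 234 234 234 234 234 210 146 120  94 103 113 148 207 234 234 234 234
  234 234 234 234 232 207]
 [234 234 234 234 234 220 152  84  79  78  83  90 111 147 208 234 234 234
  234 234 234 234 232 197]
 [234 234 234 234 228 178  94  81  80  80  82  75  70 112 197 234 234 234
  234 234 234 234 229 185]
 [234 234 234 234 210 122  84  80  80  82  84  81  68  74 180 234 234 234
  234 234 234 23
[... 2241 characters left out ...]
44 243 244 244 244 244 244 244 243 240 232 214 212 223 234 239 244
  244 244 244 237 234 219]
 [244 243 244 244 244 244 244 244 244 244 244 243 241 241 243 244 244 244
  244 244 244 238 236 219]
 [244 244 244 244 244 244 244 244 244 244 244 244 244 244 244 244 244 244
  244 244 244 234 221 201]
 [243 244 244 244 244 244 244 244 244 244 244 244 244 244 244 244 244 244
  244 244 244 236 221 213]
 [244 244 243 244 244 244 244 244 244 244 244 244 244 244 244 244 244 244
  244 244 244 238 221 214]
 [244 244 244 244 244 244 244 244 244 244 244 244 244 244 244 244 244 244
  244 244 244 239 215 195]
 [244 244 244 244 244 244 244 244 244 244 244 244 244 244 244 244 244 244
  244 244 244 241 214 175]]
```

Cup C has been knocked about 14 mm, to roughly (0.582, 0.243), close to the tray's +x wall. I'll grip it with the fingers closing along y so that they stay off the wall.

```bash
echo '[{"d": [0.044,0.02,0],"rot": [0,0,-0.14]},{"d": [0.088,0.04,0],"rot": [0,0,-0.28]},{"d": [0.13,0.06,0],"rot": [0,0,-0.42]},{"d": [0.175,0.079,0],"rot": [0,0,-0.56]},{"d": [0.22,0.1,0],"rot": [0,0,-0.7]},{"d": [0.245,0.115,0.03],"rot": [0,0,-0.82]},{"d": [0.245,0.115,0.07],"rot": [0,0,-0.82]},{"d": [0.245,0.115,0.12],"rot": [0,0,-0.82]},{"d": [0.245,0.115,0.13],"rot": [0,0,-0.82]},{"d": [0.245,0.115,0.13],"rot": [0,0,-0.82]}]' > next.json && python3 inch.py next.json 0.06|grep -E "pos|force|width"
python3 - <<'E'
from h import *
im=snap("top","top10.png"); a=snap("scene","scene10.png").astype(int).sum(2)<240
for ar,c,mm in blobs(a[205:290,205:300],30): print("scene",ar,c+[205,205],ray("scene",*(c+[205,205]),.033))
togo([.582,.243,-.0095],np.pi)
E
```

```text
tool_pos: [0.5804, 0.2412, 0.0529]
wrist_force: [-0.1, 0.2, 0.3]
width: 0.0601
gripper_force: 0.0
scene 118 [257.68644068 223.8220339 ] [0.56811871 0.25076579 0.033     ]
d [-0.0006  0.0016  0.064 ] rot [ 0.0005  0.0021 -0.    ] q [ 0.29  0.63  1.67 -0.    0.84 -1.28]
```

```bash
echo '[{"d": [0,0.001,0.02]},{"d": [0,0.001,0.04]},{"d": [0,0.001,0.055]},{"d": [0,0.001,0.063]},{"d": [0,0.001,0.063]},{"d": [0,0.001,0.063]}]' > next.json && python3 inch.py next.json |grep -E "pos|force|width"
echo '[{},{},{},{},{}]' > next.json && python3 inch.py next.json 0.015 20|grep -E "pos|force|width"
echo '[{"d": [0,0,-0.02]},{"d": [0,0,-0.06]},{"d": [0,0,-0.1]},{"d": [0,0,-0.15]},{"d": [0,0,-0.16]},{"d": [0,0,-0.16]}]' > next.json && python3 inch.py next.json |grep -E "pos|force|width"
python3 - <<'E'
from h import *
togo([.595,-.0748,.15])
E
```

```text
tool_pos: [0.5807, 0.2423, -0.0094]
wrist_force: [0.3, -0.3, -0.9]
width: 0.06
gripper_force: 0.0
tool_pos: [0.5804, 0.2423, -0.0099]
wrist_force: [-0.7, 0.5, 2.6]
width: 0.0288
gripper_force: 20.0
tool_pos: [0.5802, 0.2421, 0.1498]
wrist_force: [-1.6, 0.1, -0.6]
width: 0.0292
gripper_force: 20.0
d [-1.48e-02 -3.17e-01 -1.00e-04] rot None q [ 0.29  0.52  1.58 -0.    1.04 -1.28]
```

```bash
echo '[{"d": [-0.002,-0.045,0]},{"d": [-0.004,-0.09,0]},{"d": [-0.006,-0.14,0]},{"d": [-0.008,-0.19,0]},{"d": [-0.01,-0.24,0]},{"d": [-0.013,-0.29,0]},{"d": [-0.0148,-0.317,0]},{"d": [-0.0148,-0.317,0]},{"d": [-0.0148,-0.317,0]}]' > next.json && python3 inch.py next.json |grep -E "pos|force|width"
python3 - <<'E'
from h import *
a=snap("scene","scene11.png");p=env.get_state()["tool_pos"];u,v=proj("scene",p).round().astype(int)
cv2.imwrite("pics/s11.png",cv2.resize(a[v-50:v+70,u-60:u+60],None,fx=5,fy=5,interpolation=cv2.INTER_CUBIC)[:,:,::-1])
togo([.595,-.0748,.019])
E
```

```text
tool_pos: [0.5946, -0.0741, 0.1487]
wrist_force: [-0.4, 0.2, -1.2]
width: 0.0295
gripper_force: 20.0
d [-0.0004 -0.0011  0.13  ] rot None q [-0.23  0.48  1.65  0.    1.01 -1.81]
```

View pics/s11.png

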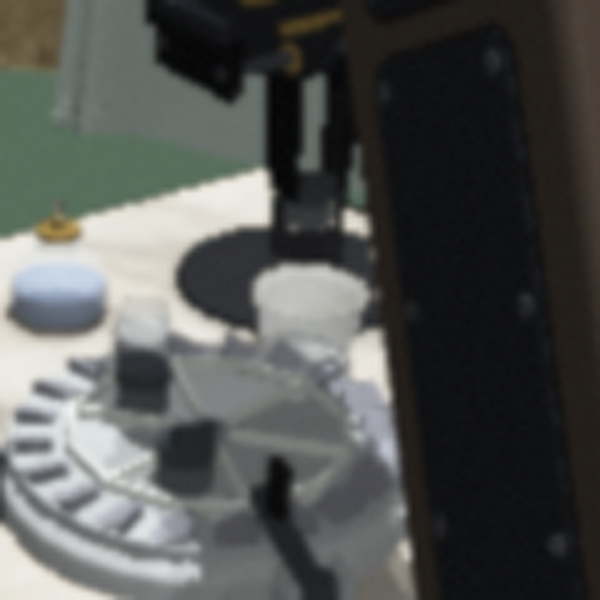

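The crop shows two cups upright in separate bays, at (140,380) and (190,450), and the third held upright at (313,205). Lowering it now.

```bash
echo '[{"d": [-0.0004,-0.0008,0.03]},{"d": [-0.0004,-0.0008,0.07]},{"d": [-0.0004,-0.0008,0.1]},{"d": [-0.0004,-0.0008,0.118]},{"d": [-0.0004,-0.0008,0.126]},{"d": [-0.0004,-0.0008,0.126]},{"d": [-0.0004,-0.0008,0.126]}]' > next.json && python3 inch.py next.json |grep -E "pos|force|width"
echo '[{"d": [0,0,0.002]},{"d": [0,0,0.004]},{"d": [0,0,0.004]}]' > next.json && python3 inch.py next.json |grep -E "pos|force|width"
echo '[{"d": [0,0,0.001]},{"d": [0,0,0.001]}]' > next.json && python3 inch.py next.json |grep -E "pos|force"
```

```text
tool_pos: [0.5961, -0.0756, 0.0249]
wrist_force: [-0.9, -0.4, -0.9]
width: 0.0289
gripper_force: 20.0
tool_pos: [0.5955, -0.0756, 0.0199]
wrist_force: [-0.8, -0.2, 0.2]
width: 0.0294
gripper_force: 20.0
tool_pos: [0.5955, -0.0756, 0.0189]
wrist_force: [-0.6, -0.0, -0.8]
gripper_force: 20.0
```

```bash
echo '[{"d": [0,0,0.001]},{"d": [0,0,0.001]}]' > next.json && python3 inch.py next.json |grep -E "pos|force"
echo '[{"d": [0,0,0.0007]},{"d": [0,0,0.0007]}]' > next.json && python3 inch.py next.json |grep -E "pos|force"
echo '[{"d": [0,0,-0.001]},{"d": [0,0,-0.001]},{"d": [0,0,-0.001]},{"d": [0,0,-0.001]}]' > next.json && python3 inch.py next.json 0.05 |grep -E "pos|force|width"
echo '[{"d": [0,0,-0.02]},{"d": [0,0,-0.06]},{"d": [0,0,-0.11]},{"d": [0,0,-0.16]},{"d": [0,0,-0.18]},{"d": [0,0,-0.18]}]' > next.json && python3 inch.py next.json |grep -E "pos|force|width"
python3 - <<'E'
from h import *
togo([.5,.32,.2])
E
```

```text
tool_pos: [0.5956, -0.0756, 0.018]
wrist_force: [-0.6, -0.2, 1.4]
gripper_force: 20.0
tool_pos: [0.5958, -0.0756, 0.0179]
wrist_force: [-1.9, 0.7, 7.5]
gripper_force: 20.0
tool_pos: [0.5955, -0.0755, 0.0181]
wrist_force: [-0.1, 0.3, 0.6]
width: 0.0501
gripper_force: 0.0
tool_pos: [0.596, -0.0756, 0.1995]
wrist_force: [-0.3, 0.1, -0.4]
width: 0.0497
gripper_force: 0.0
d [ 0.0959  0.3957 -0.001 ] rot None q [-0.24  0.43  1.59 -0.    1.11 -1.81]
```

Placed. I'll move the arm clear over the tray and check everything from above.

```bash
echo '[{"d": [0.01,0.05,0]},{"d": [0.03,0.1,0]},{"d": [0.04,0.16,0]},{"d": [0.055,0.22,0]},{"d": [0.07,0.28,0]},{"d": [0.08,0.33,0]},{"d": [0.095,0.38,0]},{"d": [0.095,0.395,0]},{"d": [0.095,0.395,0]}]' > next.json && python3 inch.py next.json |grep -E "clock|pos"
python3 - <<'E'
from h import *
im=snap("top","top12.png")
cv2.imwrite("pics/v12.png",cv2.resize(im[130:250,310:450],None,fx=5,fy=5,interpolation=cv2.INTER_CUBIC)[:,:,::-1])
H=np.array([.6125,-.0258])
m=im.astype(int).sum(2)<330
for a,c,_ in blobs(m[140:215,322:398],25):
    p=ray("top",*(c+[322,140]),.062); d=p[:2]-H; print(a,c+[322,140],p[:2].round(4),"r",np.hypot(*d).round(4),"ang",np.degrees(np.arctan2(d[1],d[0])).round(1))
E
```

```text
clock: 55.7
tool_pos: [0.5002, 0.3196, 0.1969]
85 [354.76470588 160.16470588] [ 0.6622 -0.0112] r 0.0518 ang 16.3
64 [375.0625 180.375 ] [ 0.5982 -0.0748] r 0.051 ang -106.3
80 [345.925 186.275] [0.5796 0.0167] r 0.0538 ang 127.8
51 [346.50980392 209.64705882] [0.506  0.0149] r 0.114 ang 159.1
```

View pics/v12.png

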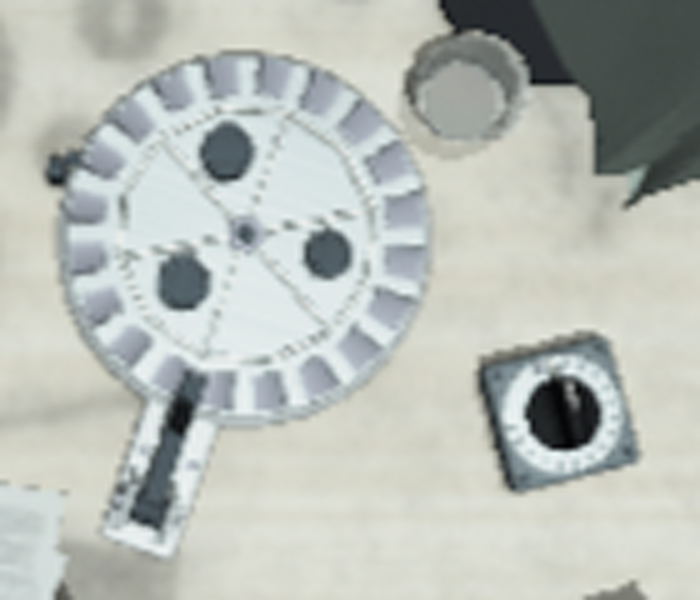

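The picture shows three cups, each centred in its own bay at (228,152), (327,253) and (183,281). The lug is at the post and the pawl is in the teeth at (180,415). The knob's pointer looks nearly vertical at (572,390), so I'll measure its angle and the pawl's position.

Run:
```python
from h import *
for f in("top0.png","top12.png"):
    g=cv2.cvtColor(cv2.imread("pics/"+f),cv2.COLOR_BGR2GRAY).astype(int)
    print(f,"tab",[(a,(c+[335,200]).round(2)) for a,c,_ in blobs(g[200:225,335:360]<38,3)])
print(g[200:223,411:434])
# box edges: bright desk -> box top edge
```

```text
top0.png tab [(np.int32(18), array([345.5, 213. ]))]
top12.png tab [(np.int32(17), array([345.53, 212.82]))]
[[142 132 118 120 110  92  95  99 101 103 110 114 124 133 133 137 137 134
  119 108 117 173 215]
 [108  94  88  93 101 104 123 155 164 183 216 200 198 210 192 175 133 138
  136 132 125 149 196]
 [101 105 111 123 144 143 160 186 195 223 217 206 194 227 216 196 186 172
  151 137 132 137 182]
 [133 136 134 152 198 192 154 185 183 179 160 177 210 229 205 188 223 220
  197 152 136 135 176]
 [141 140 162 205 227 207 161 183 172 144 149 185 227 228 223 221 226 211
  200 204 164 132 174]
 [140 142 188 228 231 228 224 225 184  81  85  86 110 116 157 210 229 218
  213 227 196 130 135]
 [149 193 227 232 231 230 199 117  84  23  26  50 100  97  60 124 199 228
  228 230 216 168 140]
 [165 214 231 231 231 201  99  32  18  10  10  32 127 142  25  45  92 184
  230 211 197 198 135]
 [184 229 232 233 215 135  37  31  22  11   9  21 100 116  26  27  33 104
  194 223 222 223 184]
 [211 234 234 234 196  57  35  31  23  16   8  16  91 132  89  26  32  46
  164 228 228 221 191]
 [218 234 234 223 153
[... 540 characters left out ...]
110 199 230 230 208]
 [189 225 230 234 199  71  36  38  38  34  24  12   7  20  34  31  23  48
  162 227 212 189 191]
 [181 230 215 205 231 190  86  39  39  34  27  20   7  14  29  33  25 106
  201 232 227 215 183]
 [138 180 183 204 235 230 184  71  37  37  29  21   7   8  24  30  70 173
  218 221 231 213 161]
 [119 165 210 230 235 235 231 203 130  43  30  25  20  35  79 164 216 225
  218 199 208 182 143]
 [106 140 183 224 215 204 235 232 225 218 216 195 188 217 219 226 225 221
  227 225 199 135 138]
 [ 87 129 149 184 218 229 234 227 224 234 233 231 228 226 222 231 208 198
  232 209 144 133 137]
 [ 79 126 142 149 180 221 235 226 221 233 215 205 231 210 200 232 228 207
  178 156 133 130 125]]
```

The pawl tab has the same pixel position as when it was dropped. The pointer slopes 12–14° and the box yaw is about 14°, so the knob is at zero. Handing in.

```bash
python3 -c "
from station import env
print(env.hand_in())"
```

```text
the job is handed in; nothing more can be done
None
```

The job is handed in at about 56 s on the clock: the turntable is home with the pawl down in the teeth, the knob is at its zero stop, and the three cups present each stand upright in a bay of their own, 2–3 mm from its middle by my last measurement; I did not move the timer, stain bottle or clear cup.

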